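# Strip the pasta cutter's shaft for washing

## Robot

A 6-joint arm with a two-finger parallel gripper is mounted at the origin on the work surface. World frame = base frame: x ahead of the robot, y to its left, z up, the work surface at z = 0. Lengths are in mm, angles in rad, forces in N, time in s.
With the tool pointing down it reaches from about 325 to 850 mm from the base axis. Payload 4.4 kg.
Tool frame: the origin (TCP) lies midway between the tips of the shut fingers; the grasp point (between the pads) lies 19 mm behind it; x points along the fingers, y is the direction in which the jaws open and shut, and the axes are right-handed (so a half turn about x gives the same grasp; the last joint's range is limited). The gripper opens to 94 mm and grips with 3 to 60 N. Pads are 16 mm wide; open, the fingers measure 119 mm over their backs; the gripper's body (75 mm by 177 mm) begins 78 mm behind the grasp point.
Start: joints at [-1.268, 0.207, 1.542, -0, 1.393, -0.15], TCP at [251.542, -517.062, 205.447] pointing down, gripper open.
Joint ranges: [-2.73, 2.73], [-0.86, 2.22], [0.23, 2.46], [-1.11, 4.25], [0.08, 2.63], [-2.82, 2.82]. Speed limits (rad/s): [2.79, 2.79, 3.14, 3.14, 3.14, 3.14].

## Interface

Orientations are given as a unit quaternion [x, y, z, w].
In Python, from plant import * gives the robot as it stands.
- The arm moves only by the shell command python3 -m creep 'ROWS' [FORCE]. ROWS is JSON, a list of rows, each an object of numbers: "claw": the finger opening in cm, from 0 to 9.4; "tx", "ty", "tz": the shift along the tool's x, y, z in cm; "spin": the turn about the tool's x in degrees. A call has 1 to 5 rows; each row shifts and turns the commanded pose from where the row before left it, along the tool's axes as they then stand; what a row does not reach is not made up. A row lasts 1/10 s, in which the tool goes at most 50 mm and 8.59 degrees, less where a joint would pass 70% of its speed; a pose out of reach is approached as far as the arm can. A call with a gripper value outside its range is refused whole. The fingers move at their own pace and stop on an object; FORCE is the grip in N (left out, the last holds). Time passes only in rows, so rows that do not move let the fingers close. It gives the time, the measured TCP pose, the force and the opening at its end, in the units of the state.
- observe(): the state, without advancing time (a new reading comes with each control period).
- capture(name): name is "scene" or "top" or "wrist"; returns a dict with "color" (400x640x3 uint8, red, green, blue), "fx", "fy", "cx", "cy" (pixels), "R" (3x3) and "t" (3): a world point X has camera coordinates R X + t. Camera axes: x right, y down, z forward; pixel columns grow to the right and rows downward; lengths in mm; the calibration is good to about 2 mm. A picture is of the moment at which its call begins. There is no depth.
- job_done(): hands the job in, once; it reports no verdict.
The state is a dict: "time": time; "joints": joint angles; "qvel": joint speeds; "joint_efforts": joint torques, N m; "position": TCP position; "tcp_rot": TCP orientation; "force": force on the tool from outside, world axes, zero at the start; "torque": the same for the moment, N m; "width": opening from 0.0 (shut) to 1.0 (fully open).
Only numpy, scipy, OpenCV 4.12 (cv2) and the standard library are available. Lean on these libraries where they do the work, as an engineer would, in place of code of your own. Each camera call takes 0.05 s, during which the arm holds its last target. There are 200 camera calls.

## Task

Strip the pasta cutter for washing: first drag the empty wash tray nearer, flat along the bench (a fingertip hooked behind its far wall does it), until it stands wholly on the drip mat. Then slide every part off the open end of the machine's shaft, lay the white spacers on the tray's floor and hang the steel cutting wheels by their holes on the drying stand's peg. Set the parts down without dropping them, and leave the other things on the bench alone.

Things in the scene. Friction and masses are not known exactly. Their poses are not given: they have to be found in the camera images.
- machine: Pasta cutting machine, fixed: a white housing 170 x 160 x 155 mm high. Origin on the bench under the middle of the housing's face from which the shaft sticks out; z up; the shaft points along the machine's own -y, level, its axis 130 mm above the bench.
- shaft_root (a point): Where the shaft's axis meets the housing (fixed end, with a collar of 52 mm diameter, 8 mm long).
- shaft_tip (a point): The open end of the shaft, on its axis, 250 mm from the root. The shaft is a plain steel rod of 12 mm diameter.
- stand: Drying stand, fixed: base 130 x 110 x 12 mm, a square post 28 mm wide and 150 mm tall, and one peg. Origin on the bench under the peg's root; z up; the peg points along the stand's own +y, rising 6 degrees.
- peg_root (a point): Where the peg's axis leaves the post, 125 mm above the bench.
- peg_tip (a point): The peg's open end, on its axis: 120 mm along and 12.6 mm higher than the root. The peg is a steel rod of 10 mm diameter with a round end.
- mat: Drip mat, dark ribbed rubber, 310 mm (its x, away from the robot) x 340 mm (its y), 1 mm thin, lying fixed on the bench; it does not hinder sliding. Origin at its middle on the bench.
- tray: Wash tray, loose aluminium open box about 0.7 kg, outside 170 mm (x) x 180 mm (y) x 45 mm high, walls and floor 5 mm thick. Origin at the middle of its underside, z up. At the start its far part (+x) stands off the mat, beyond the mat far edge.
- tray_fl (a point): Tray's far left bottom corner (+x, +y).
- tray_fr (a point): Tray's far right bottom corner (+x, -y).
- tray_nl (a point): Tray's near left bottom corner (-x, +y).
- tray_nr (a point): Tray's near right bottom corner (-x, -y).
- spacer1: Spacer, white plastic eight-sided sleeve, 44 mm over its flats, 36 mm long, through hole 28 mm wide, about 0.07 kg; origin at its middle, its own y along the hole. At the start it hangs on the shaft, so the middle is 8 mm below the shaft's axis; the parts' order is random, gaps 8 mm or more. May be absent.
- spacer2: Spacer, white plastic eight-sided sleeve, 44 mm over its flats, 36 mm long, through hole 28 mm wide, about 0.07 kg; origin at its middle, its own y along the hole. At the start it hangs on the shaft, so the middle is 8 mm below the shaft's axis; the parts' order is random, gaps 8 mm or more. May be absent.
- spacer3: Spacer, white plastic eight-sided sleeve, 44 mm over its flats, 36 mm long, through hole 28 mm wide, about 0.07 kg; origin at its middle, its own y along the hole. At the start it hangs on the shaft, so the middle is 8 mm below the shaft's axis; the parts' order is random, gaps 8 mm or more. May be absent.
- wheel1: Cutting wheel, steel disc with a shallow fluted rim, eight-sided, 60 mm over its flats (about 64 over the corners), 22 mm thick, through hole 28 mm wide, about 0.28 kg; origin at its middle, its own y along the hole. At the start it hangs on the shaft, the middle 8 mm below the shaft's axis; on the peg it hangs with its middle 9 mm below the peg's axis.
- wheel2: Cutting wheel, steel disc with a shallow fluted rim, eight-sided, 60 mm over its flats (about 64 over the corners), 22 mm thick, through hole 28 mm wide, about 0.28 kg; origin at its middle, its own y along the hole. At the start it hangs on the shaft, the middle 8 mm below the shaft's axis; on the peg it hangs with its middle 9 mm below the peg's axis.
- rowel: Bystander: wooden-handled pastry wheel, 140 mm long; origin at its underside. Leave alone.
- brush: Bystander: brush lying flat; origin at its underside. Leave alone.
- bowl: Bystander: white bowl, 120 mm wide; origin at its underside. Leave alone.
- jar: Bystander: glass jar, 90 mm tall; origin at its underside. Leave alone.
- stamp: Bystander: ravioli stamp with wooden knob, 74 mm tall; origin at its underside. Leave alone.
- scraper: Bystander: dough scraper, 120 mm wide; origin at its underside. Leave alone.
- cup: Bystander: steel cup, 80 mm tall; origin at its underside. Leave alone.
There are look-alikes about, which are no part of the job. What is shaped like the spacer3 but brown or purple is not meant.

How it is judged:
By the outcome, as a careful person would: the job done as asked, in the order asked, and still so for the second after the job is handed in, with the robot touching nothing.
Of spacer1, spacer2, spacer3 only 2 to 3 are there at a start; the rules pass over those that are not, and their reading is None.
At some moment in a run one of tray may be knocked a few centimetres aside while the robot is not near it.
It also fails if it takes over 192 s, if anything falls off the work surface, if the arm or the gripper's body presses on something with over 40 N, if the wrist force passes 120 N, or if a joint passes its speed limit or range.

## Working session

There is one attempt and no reset: what is moved stays moved. The work goes in short steps, Python scripts to look and compute and a shell command to move; the robot and the scene stay as the last step left them, time stands still between calls to the robot, and variables do not carry over. Pictures are saved under pics/ and viewed, about 12 in all and at most 16, crops included, and the job is handed in when it is done.

```bash
ls; mkdir -p pics; python3 - <<'E'
from plant import *
import cv2
o=observe();print(o)
for n in("scene","top"):
    c=capture(n);cv2.imwrite(f"pics/{n}0.png",c["color"][:,:,::-1]);print(n,c["fx"],c["fy"],c["cx"],c["cy"],c["R"],c["t"])
E
```

```text
pics
{'time': 0.0, 'joints': array([-1.26850717e+00,  2.07387562e-01,  1.54291412e+00, -2.13071674e-05,
        1.39348413e+00, -1.50472666e-01]), 'qvel': array([-5.78638033e-04, -2.00086890e-03, -1.12951641e-03,  1.25019183e-03,
       -7.01456698e-05, -1.03403823e-03]), 'joint_efforts': array([-1.42262152e-04, -3.70881772e+01, -2.81415313e+01,  6.98062987e-02,
        3.61888635e-02, -1.67144440e-04]), 'position': array([ 251.2949938 , -516.30682447,  204.32811351]), 'tcp_rot': array([-0.6889981 , -0.15948552,  0.68913049, -0.15794031]), 'force': array([-0.98180257, -0.57570115,  0.12376869]), 'torque': array([0.01847669, 0.02359554, 0.0121093 ]), 'width': 0.9982847231414592}
scene 402.1377859928365 402.1377859928365 319.4724181210748 202.42474418020691 [[-0.75374762  0.65714267 -0.00529581]
 [ 0.37112415  0.41900404 -0.82867514]
 [-0.54233882 -0.62657731 -0.55970481]] [ 401.3022761  -104.39490658 1498.7694319 ]
top 499.08247622675856 499.08247622675856 320.12021582211145 194.76155818901515 [[-0.01146772 -0.99992387 -0.00455411]
 [-0.9829389   0.01210883 -0.18353337]
 [ 0.18357454  0.0023717  -0.98300293]] [ -28.10686725  509.85998323 1466.743178  ]
```

View pics/scene0.png

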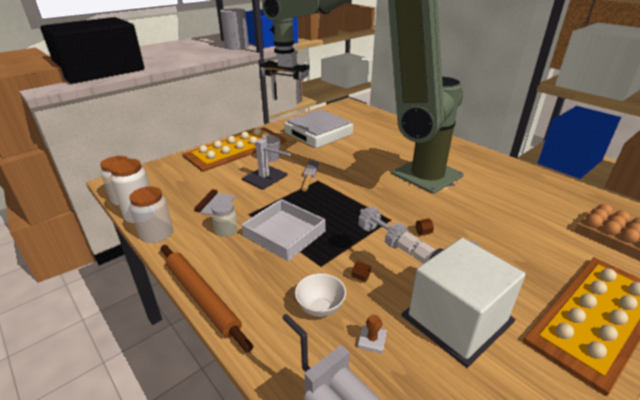

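View pics/top0.png

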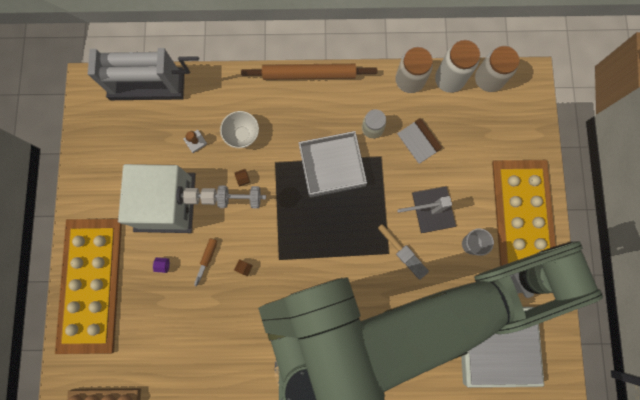

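Scene and top views: the machine is at top (155,198) with its shaft pointing right to (265,197). The mat is at (330,208) with the tray at (333,163) overhanging its far edge. The stand is at (435,208), its peg pointing left to (400,210). The brown pieces (242,177) and (243,268) and the purple one (161,265) are look-alikes. The real parts are the ones on the shaft. Next, an enlarged crop.

```bash
cat > h.py <<'E'
import numpy as np,cv2
from plant import *
from scipy.spatial.transform import Rotation as Ro
def ray(c,u,v):
    d=np.linalg.inv(c["R"])@np.array([(u-c["cx"])/c["fx"],(v-c["cy"])/c["fy"],1]); return -c["R"].T@c["t"],d
def onz(c,u,v,z):
    o,d=ray(c,u,v); return o+d*(z-o[2])/d[2]
def proj(c,X):
    p=c["R"]@np.asarray(X,float)+c["t"]; return c["cx"]+c["fx"]*p[0]/p[2],c["cy"]+c["fy"]*p[1]/p[2]
def tri(l):
    A=0;b=0
    for c,u,v in l:
        o,d=ray(c,u,v);d/=np.linalg.norm(d);P=np.eye(3)-np.outer(d,d);A=A+P;b=b+P@o
    return np.linalg.solve(A,b)
def crop(c,name,u0,v0,u1,v1,k):
    cv2.imwrite(f"pics/{name}.png",cv2.resize(c["color"][v0:v1,u0:u1,::-1],None,fx=k,fy=k,interpolation=cv2.INTER_CUBIC))
def st():
    o=observe();R=Ro.from_quat(o["tcp_rot"]).as_matrix()
    print("t",round(o["time"],2),"p",o["position"].round(1),"F",o["force"].round(1),"w",round(o["width"]*94,1));print(R.round(3));return o,R
def rel(target):  # shift in tool axes, cm
    o,R=st();d=R.T@(np.array(target)-o["position"])/10;print("tool cm",d.round(2));return d
E
python3 - <<'E'
from h import *
c=capture("top");s=capture("scene")
a=cv2.resize(c["color"][125:275,110:310,::-1],None,fx=4,fy=4,interpolation=cv2.INTER_CUBIC)
cv2.imwrite("pics/a.png",a)
crop(c,"b",270,110,470,260,4)
b=cv2.resize(s["color"][120:270,230:450,::-1],None,fx=3.6,fy=3.6,interpolation=cv2.INTER_CUBIC);cv2.imwrite("pics/s.png",b)
st()
E
```

```text
t 0.2 p [ 251.4 -516.6  204.7] F [0.2 1.3 0. ] w 93.9
[[-0.     0.437 -0.899]
 [ 0.001 -0.899 -0.437]
 [-1.    -0.001 -0.   ]]
```

View pics/a.png

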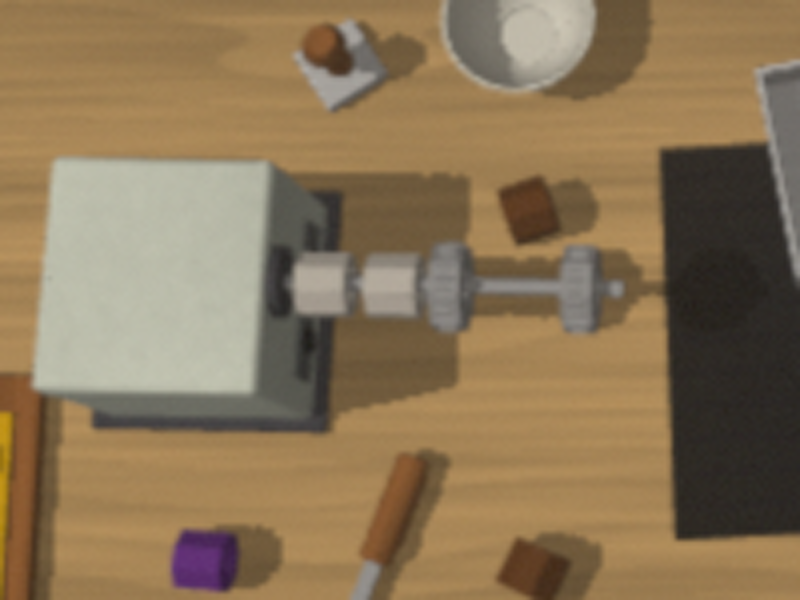

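View pics/b.png

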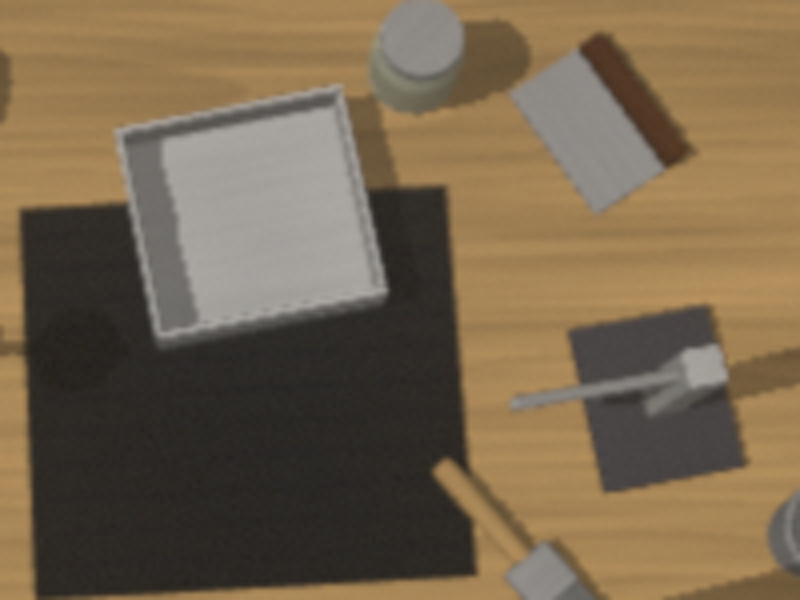

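View pics/s.png

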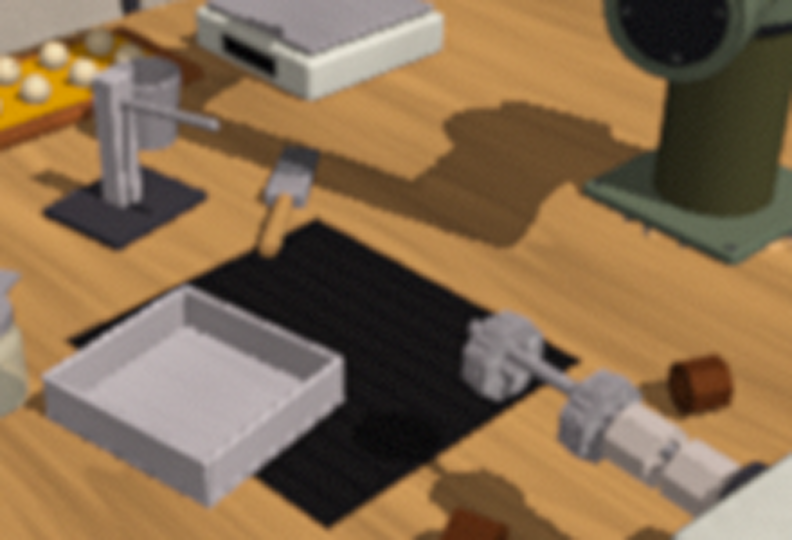

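Confirmed in the crops. From the root the shaft carries spacer, spacer, wheel, wheel (crop-a u≈323, 392, 449, 580), with the tip at u≈620. The brown and purple pieces lie on the bench, so they're not meant. I've viewed 5 pictures.

```bash
python3 - <<'E'
from h import *
c=capture("top");s=capture("scene");print("cam",(-c["R"].T@c["t"]).round(0))
A=lambda u,v:(110+u/4-.375,125+v/4-.375)
B=lambda u,v:(270+u/4-.375,110+v/4-.375)
S=lambda u,v:(230+u/3.6-.36,120+v/3.6-.36)
for n,p,z in [("tip",A(622,289),130),("wheelA",A(580,289),130),("wA l",A(560,289),130),("wA r",A(602,289),130),("wheelB",A(449,287),130),("wB r",A(471,287),130),("wB l",A(427,287),130),("spA l",A(362,284),140),("spA r",A(421,284),140),("spB l",A(294,284),140),("spB r",A(353,284),140),("house",A(270,160),155),("house2",A(255,392),155),
 ("pegroot",B(665,378),125),("pegtip",B(513,405),137.6),
 ("base",B(569,330),12),("base",B(711,305),12),("base",B(747,465),12),("base",B(605,492),12),
 ("tFL",B(118,130),45),("tFR",B(340,88),45),("tNR",B(386,293),45),("tNL",B(160,337),45),
 ("m",B(22,210),1),("m",B(446,187),1),("m",B(476,575),1),("m",B(37,597),1),("jar",B(420,40),90)]:
    print(n,onz(c,*p,z).round(1))
print("pegtip tri",tri([(c,*B(513,405)),(s,*S(216,126))]).round(1))
print("tray nr tri",tri([(c,*B(386,293)),(s,*S(187,288))]).round(1), tri([(c,*B(160,337)),(s,*S(343,360))]).round(1))
E
```

```text
cam [ 232.  -38. 1535.]
tip [489.8 123.2 130. ]
wheelA [490.2 153.3 130. ]
wA l [490.3 167.6 130. ]
wA r [490.  137.5 130. ]
wheelB [492.8 247.2 130. ]
wB r [492.6 231.4 130. ]
wB l [493.  262.9 130. ]
spA l [493.9 307.2 140. ]
spA r [493.3 265.1 140. ]
spB l [494.4 355.6 140. ]
spB r [493.9 313.6 140. ]
house [581.7 372.  155. ]
house2 [415.4 375.6 155. ]
pegroot [ 463.6 -365.2  125. ]
pegtip [ 443.5 -253.9  137.6]
base [ 520.9 -319.1   12. ]
base [ 539.3 -430.3   12. ]
base [ 413.9 -450.6   12. ]
base [ 394.4 -340.9   12. ]
tFL [676.6  29.   45. ]
tFR [ 708.3 -143.8   45. ]
tNR [ 545.  -174.9   45. ]
tNL [513.   -2.3  45. ]
m [625.  107.2   1. ]
m [ 639.5 -228.9    1. ]
m [ 333.2 -241.5    1. ]
m [320.4  94.2   1. ]
jar [ 731. -202.   90.]
pegtip tri [ 443.2 -253.6  136.7]
tray nr tri [ 544.3 -173.9   41.1] [512.3  -0.8  41.5]
```

```bash
python3 -m creep '[{"spin":7.75},{"spin":7.75},{},{}]' >/dev/null
python3 -m creep '[{"ty":-2.4,"tz":-3.5},{"ty":-2.4,"tz":-3.5},{"ty":-2.4,"tz":-3.5},{"ty":-2.4,"tz":-3.5},{"ty":-2.4,"tz":-3.5}]'
python3 -m creep '[{"ty":-2.4,"tz":-3.5},{"ty":-2.4,"tz":-3.5},{"ty":-2.4,"tz":-3.5},{"ty":-2.4,"tz":-3.5},{"ty":-2.4,"tz":-3.5}]'
python3 -m creep '[{"ty":-2.4,"tz":-3.5},{"ty":-2.4,"tz":-3.5},{"ty":-2.4,"tz":-3.5},{"ty":-2.4,"tz":-3.5},{"ty":-2.4,"tz":-3.5}]'
python3 -c "
from h import *
rel([717,-53,205])"
```

```text
t 0.3 p [ 251.5 -516.8  205.1] F [-0.1  0.7 -0.4] w 94.0
[[-0.     0.437 -0.899]
 [ 0.001 -0.899 -0.437]
 [-1.    -0.001 -0.   ]]
tool cm [ 3.000e-02 -2.134e+01 -6.215e+01]schema error: expected keys claw, tx, ty, tz, spin
schema error: expected keys claw, tx, ty, tz, spin
schema error: expected keys claw, tx, ty, tz, spin
schema error: expected keys claw, tx, ty, tz, spin
```

```bash
python3 -m creep '[{"claw":9.4,"tx":0,"ty":0,"tz":0,"spin":7.75},{"claw":9.4,"tx":0,"ty":0,"tz":0,"spin":7.75},{"claw":9.4,"tx":0,"ty":0,"tz":0,"spin":0}]'
python3 -m creep '[{"claw":9.4,"tx":0,"ty":-2.4,"tz":-3.5,"spin":0},{"claw":9.4,"tx":0,"ty":-2.4,"tz":-3.5,"spin":0},{"claw":9.4,"tx":0,"ty":-2.4,"tz":-3.5,"spin":0},{"claw":9.4,"tx":0,"ty":-2.4,"tz":-3.5,"spin":0},{"claw":9.4,"tx":0,"ty":-2.4,"tz":-3.5,"spin":0}]'
python3 -c "
from h import *
rel([717,-53,205])"
```

```text
time: 0.6
position: [251.5, -517.0, 205.4]
tcp_rot: [-0.704, -0.065, 0.704, -0.064]
force: [0.4, 0.7, -0.6]
width: 1.0
time: 1.1
position: [402.9, -366.1, 205.6]
tcp_rot: [0.704, 0.065, -0.704, 0.066]
force: [-0.0, 0.4, -0.1]
width: 0.997
t 1.1 p [ 402.9 -366.1  205.6] F [-0.   0.4 -0.1] w 93.7
[[ 0.     0.184 -0.983]
 [-0.    -0.983 -0.184]
 [-1.     0.    -0.   ]]
tool cm [  0.06 -24.99 -36.64]
```

```bash
python3 -m creep '[{"claw":9.4,"tx":0,"ty":-2.5,"tz":-3.6,"spin":0},{"claw":9.4,"tx":0,"ty":-2.5,"tz":-3.6,"spin":0},{"claw":9.4,"tx":0,"ty":-2.5,"tz":-3.6,"spin":0},{"claw":9.4,"tx":0,"ty":-2.5,"tz":-3.6,"spin":0},{"claw":9.4,"tx":0,"ty":-2.5,"tz":-3.6,"spin":0}]' >/dev/null
python3 -m creep '[{"claw":9.4,"tx":0,"ty":-2.5,"tz":-3.6,"spin":0},{"claw":9.4,"tx":0,"ty":-2.5,"tz":-3.6,"spin":0},{"claw":9.4,"tx":0,"ty":-2.5,"tz":-3.6,"spin":0},{"claw":9.4,"tx":0,"ty":-2.5,"tz":-3.6,"spin":0},{"claw":9.4,"tx":0,"ty":-2.5,"tz":-3.6,"spin":0}]' >/dev/null
python3 -m creep '[{"claw":9.4,"tx":0,"ty":0,"tz":0,"spin":0},{"claw":9.4,"tx":3,"ty":0,"tz":0,"spin":0},{"claw":9.4,"tx":4,"ty":0,"tz":0,"spin":0},{"claw":9.4,"tx":4,"ty":0,"tz":0,"spin":0},{"claw":9.4,"tx":0,"ty":0,"tz":0,"spin":0}]' >/dev/null
python3 -c "
from h import *
rel([717,-53,12])
c=capture('top');crop(c,'t1',240,100,440,250,4)"
```

```text
t 2.6 p [704.1 -55.9  87.3] F [-1.  -0.3 -1.1] w 94.0
[[-0.015  0.183 -0.983]
 [ 0.003 -0.983 -0.183]
 [-1.    -0.005  0.015]]
tool cm [ 7.51 -0.   -1.43]
```

View pics/t1.png

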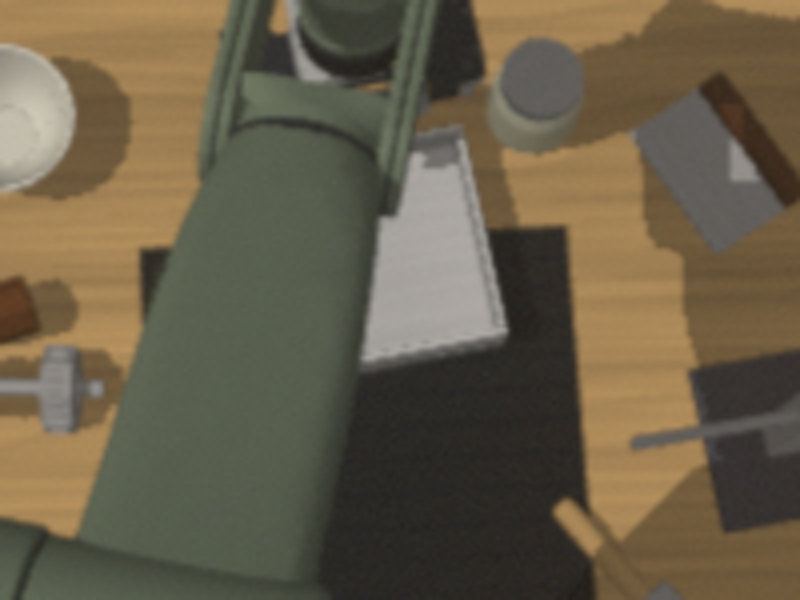

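The tray is unmoved, its far right corner still at (355,132) in the full frame. The arm is 14 mm short in x, so I'll correct that before going down.

```bash
python3 -m creep '[{"claw":9.4,"tx":0,"ty":0,"tz":-0.8,"spin":0},{"claw":9.4,"tx":0,"ty":0,"tz":-0.8,"spin":0},{"claw":9.4,"tx":0,"ty":0,"tz":0,"spin":0},{"claw":9.4,"tx":0,"ty":0,"tz":0,"spin":0}]' 
python3 -c "
from h import *
rel([717,-53,12])"
```

```text
time: 3.05
position: [727.9, -53.5, 97.6]
tcp_rot: [0.705, 0.064, -0.703, 0.065]
force: [0.3, -0.3, 0.3]
width: 0.997
t 3.05 p [727.9 -53.5  97.6] F [ 0.3 -0.3  0.3] w 93.8
[[ 0.003  0.182 -0.983]
 [-0.001 -0.983 -0.182]
 [-1.     0.001 -0.003]]
tool cm [ 8.56 -0.26  1.09]
```

```bash
python3 -m creep '[{"claw":9.4,"tx":2,"ty":0,"tz":0.3,"spin":0},{"claw":9.4,"tx":2,"ty":0,"tz":0.3,"spin":0},{"claw":9.4,"tx":2,"ty":0,"tz":0,"spin":0},{"claw":9.4,"tx":2,"ty":0,"tz":0,"spin":0},{"claw":9.4,"tx":0,"ty":0,"tz":0,"spin":0}]' 
python3 -m creep '[{"claw":9.4,"tx":0.4,"ty":0,"tz":0,"spin":0},{"claw":9.4,"tx":0,"ty":0,"tz":0,"spin":0},{"claw":9.4,"tx":0,"ty":0,"tz":0,"spin":0}]' 
python3 -c "
from h import *
rel([717,-53,12])"
```

```text
time: 3.55
position: [717.5, -53.8, 12.1]
tcp_rot: [-0.702, -0.065, 0.706, -0.064]
force: [-0.8, -0.1, 0.2]
width: 0.999
time: 3.85
position: [721.6, -54.6, 13.1]
tcp_rot: [0.705, 0.064, -0.703, 0.065]
force: [-0.4, -0.2, 1.1]
width: 1.0
t 3.85 p [721.6 -54.6  13.1] F [-0.4 -0.2  1.1] w 94.0
[[ 0.003  0.181 -0.983]
 [-0.    -0.983 -0.181]
 [-1.     0.001 -0.002]]
tool cm [ 0.11 -0.24  0.42]
```

```bash
python3 -m creep '[{"claw":9.4,"tx":0.1,"ty":-0.1,"tz":0.7,"spin":0},{"claw":9.4,"tx":0,"ty":-0.1,"tz":0.7,"spin":0},{"claw":9.4,"tx":0,"ty":-0.1,"tz":0.5,"spin":0},{"claw":9.4,"tx":0,"ty":-0.1,"tz":0.7,"spin":0},{"claw":9.4,"tx":0,"ty":-0.1,"tz":0.7,"spin":0}]' 
python3 -m creep '[{"claw":9.4,"tx":0,"ty":-0.16,"tz":0.8,"spin":0},{"claw":9.4,"tx":0,"ty":-0.16,"tz":0.8,"spin":0},{"claw":9.4,"tx":0,"ty":-0.16,"tz":0.8,"spin":0},{"claw":9.4,"tx":0,"ty":-0.16,"tz":0.8,"spin":0},{"claw":9.4,"tx":0,"ty":-0.16,"tz":0.8,"spin":0}]' 
python3 -m creep '[{"claw":9.4,"tx":0,"ty":-0.16,"tz":0.8,"spin":0},{"claw":9.4,"tx":0,"ty":-0.16,"tz":0.8,"spin":0},{"claw":9.4,"tx":0,"ty":-0.16,"tz":0.8,"spin":0},{"claw":9.4,"tx":0,"ty":-0.16,"tz":0.8,"spin":0},{"claw":9.4,"tx":0,"ty":-0.16,"tz":0.8,"spin":0}]' 
python3 -c "
from h import *
st()"
```

```text
time: 4.35
position: [687.7, -55.6, 11.1]
tcp_rot: [0.705, 0.064, -0.703, 0.065]
force: [4.3, 0.4, -1.0]
width: 1.001
time: 4.85
position: [646.5, -55.0, 11.1]
tcp_rot: [0.705, 0.064, -0.704, 0.064]
force: [4.0, -0.6, -0.3]
width: 0.999
time: 5.35
position: [605.8, -54.3, 11.1]
tcp_rot: [0.705, 0.064, -0.703, 0.065]
force: [5.7, -0.4, -1.1]
width: 1.002
t 5.35 p [605.8 -54.3  11.1] F [ 5.7 -0.4 -1.1] w 94.2
[[ 0.002  0.181 -0.983]
 [-0.    -0.983 -0.181]
 [-1.     0.001 -0.002]]
```

```bash
python3 -m creep '[{"claw":9.4,"tx":0,"ty":-0.16,"tz":0.8,"spin":0},{"claw":9.4,"tx":0,"ty":-0.16,"tz":0.8,"spin":0},{"claw":9.4,"tx":0,"ty":-0.16,"tz":0.8,"spin":0},{"claw":9.4,"tx":0,"ty":0,"tz":0,"spin":0},{"claw":9.4,"tx":0,"ty":0,"tz":-0.6,"spin":0}]' 
python3 -m creep '[{"claw":9.4,"tx":0,"ty":0,"tz":-0.6,"spin":0},{"claw":9.4,"tx":0,"ty":0,"tz":-0.6,"spin":0},{"claw":9.4,"tx":-2,"ty":0,"tz":0,"spin":0},{"claw":9.4,"tx":-4,"ty":0,"tz":0,"spin":0},{"claw":9.4,"tx":-4,"ty":0,"tz":0,"spin":0}]' 
python3 -m creep '[{"claw":9.4,"tx":-4,"ty":0,"tz":0,"spin":0},{"claw":9.4,"tx":-4,"ty":-4,"tz":0,"spin":0},{"claw":9.4,"tx":0,"ty":-4,"tz":0,"spin":0},{"claw":9.4,"tx":0,"ty":-4,"tz":0,"spin":0},{"claw":9.4,"tx":0,"ty":-4,"tz":0,"spin":0}]' 
python3 -m creep '[{"claw":9.4,"tx":0,"ty":0,"tz":0,"spin":0},{"claw":9.4,"tx":0,"ty":0,"tz":0,"spin":0}]' 
python3 -c "
from h import *
rel([490,152,215])
c=capture('top');crop(c,'t2',110,100,510,300,2)
s=capture('scene')
a=s['color'][100:300,230:450,::-1];cv2.imwrite('pics/t2s.png',cv2.resize(a,None,fx=3,fy=3))"
```

```text
time: 5.85
position: [584.3, -52.4, 9.8]
tcp_rot: [-0.702, -0.065, 0.706, -0.064]
force: [-0.6, 0.4, 0.3]
width: 1.002
time: 6.35
position: [597.5, -50.1, 109.8]
tcp_rot: [-0.703, -0.065, 0.706, -0.064]
force: [0.2, -0.1, 0.8]
width: 1.001
time: 6.85
position: [570.3, 103.6, 186.0]
tcp_rot: [-0.704, -0.064, 0.704, -0.064]
force: [-0.4, 0.7, 1.3]
width: 1.001
time: 7.05
position: [570.3, 103.0, 185.4]
tcp_rot: [-0.704, -0.065, 0.705, -0.065]
force: [1.2, -0.7, 0.6]
width: 0.998
t 7.05 p [570.3 103.  185.4] F [ 1.2 -0.7  0.6] w 93.8
[[-0.001  0.184 -0.983]
 [-0.001 -0.983 -0.184]
 [-1.     0.     0.001]]
tool cm [-2.96 -6.29  7.  ]
```

View pics/t2s.png

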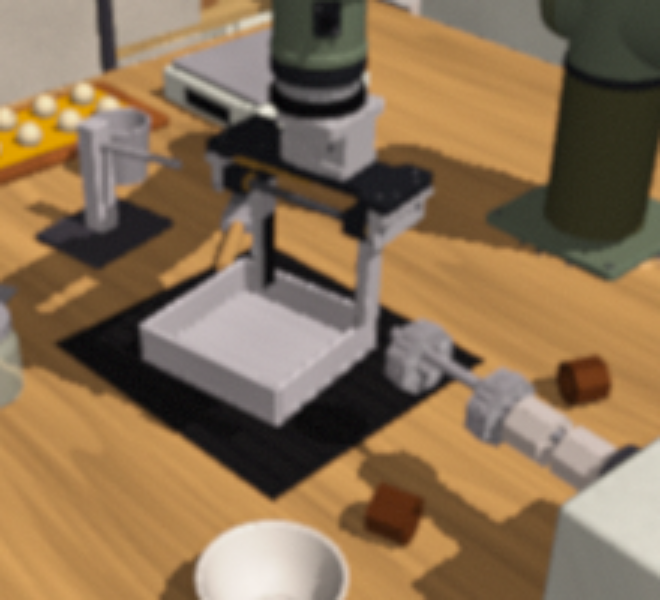

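The tray stands wholly on the mat, with dark mat visible on all sides. I've viewed 7 pictures. Next, the outer wheel.

```bash
python3 -m creep '[{"claw":9.4,"tx":-0.5,"ty":0,"tz":0,"spin":-7.84},{"claw":9.4,"tx":-0.5,"ty":0,"tz":0,"spin":-7.84},{"claw":9.4,"tx":-0.5,"ty":0,"tz":0,"spin":-7.84},{"claw":9.4,"tx":-0.5,"ty":0,"tz":0,"spin":-7.84},{"claw":9.4,"tx":-0.5,"ty":0,"tz":0,"spin":-7.84}]' >/dev/null
python3 -m creep '[{"claw":9.4,"tx":-0.5,"ty":0,"tz":0,"spin":-7.84},{"claw":9.4,"tx":0,"ty":0,"tz":0,"spin":-7.84},{"claw":9.4,"tx":0,"ty":0,"tz":0,"spin":-7.84},{"claw":9.4,"tx":0,"ty":0,"tz":0,"spin":-7.84},{"claw":9.4,"tx":0,"ty":0,"tz":0,"spin":-7.84}]' >/dev/null
python3 -m creep '[{"claw":9.4,"tx":0,"ty":-2.7,"tz":-1.6,"spin":0},{"claw":9.4,"tx":0,"ty":-2.7,"tz":-1.6,"spin":0},{"claw":9.4,"tx":0,"ty":-2.6,"tz":-1.6,"spin":0},{"claw":9.4,"tx":0,"ty":0,"tz":0,"spin":0},{"claw":9.4,"tx":0,"ty":0,"tz":0,"spin":0}]' >/dev/null
python3 -c "
from h import *
rel([490,152.5,106])
print(observe()['joints'])
c=capture('wrist');cv2.imwrite('pics/w1.png',c['color'][:,:,::-1])"
```

```text
t 8.65 p [492.1 150.8 216. ] F [-1.2  0.5 -0.4] w 93.8
[[ 0.001  1.    -0.021]
 [-0.001 -0.021 -1.   ]
 [-1.     0.001  0.001]]
tool cm [11.   -0.23 -0.17]
[ 1.29496475e-01  6.88399724e-02  1.67513953e+00 -6.56150484e-04
  1.39678613e+00  1.50805284e-01]
```

View pics/w1.png

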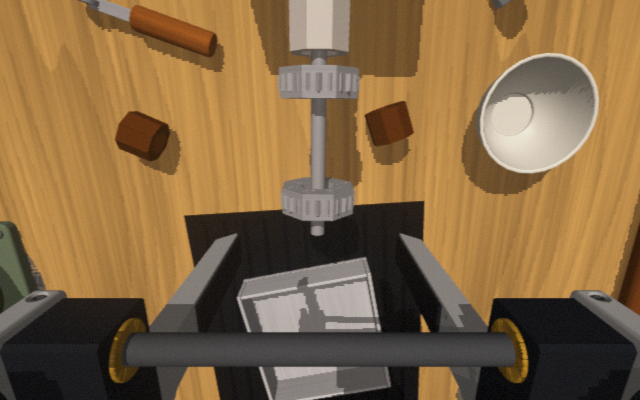

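The wrist view shows wheel A at (317,200), midway between the fingertips at (235,235) and (405,235). I'll check this by projecting.

```bash
python3 - <<'E'
from h import *
c=capture('wrist')
print(proj(c,[490,152.5,130]),proj(c,[490,152.5,122]), proj(c,[489.8,123.2,130]))
for u,v in [(317,229),(317,118),(319,62)]: print(onz(c,u,v,130).round(1))
print("wheelA top edge far/near",onz(c,317,181,152),onz(c,317,203,152),"B",onz(c,317,67,152),onz(c,317,82,152))
print("spA near", onz(c,318,52,144))
E
```

```text
(np.float64(314.98271930301064), np.float64(202.71298623397354)) (np.float64(315.0544282182691), np.float64(199.99606476746698)) (np.float64(315.57245527345043), np.float64(234.33262172107382))
[491.2 128.2 130. ]
[493.3 223.  130. ]
[495.8 264.1 130. ]
wheelA top edge far/near [492.32984826 176.89489642 152.        ] [491.92442344 159.12467034 152.        ] B [494.1924216 258.5335839 152.       ] [493.96783557 248.68972512 152.        ]
spA near [495.1320796  269.19863666 144.        ]
```

```bash
python3 -m creep '[{"claw":9.4,"tx":3,"ty":0,"tz":0,"spin":0},{"claw":9.4,"tx":3,"ty":0,"tz":0,"spin":0},{"claw":9.4,"tx":3,"ty":0,"tz":0,"spin":0},{"claw":9.4,"tx":2,"ty":0,"tz":0,"spin":0},{"claw":9.4,"tx":0,"ty":0,"tz":0,"spin":0}]' 
python3 -m creep '[{"claw":5,"tx":0,"ty":0,"tz":0,"spin":0},{"claw":5,"tx":0,"ty":0,"tz":0,"spin":0},{"claw":5,"tx":0,"ty":0,"tz":0,"spin":0},{"claw":5,"tx":0,"ty":0,"tz":0,"spin":0},{"claw":5,"tx":0,"ty":0,"tz":0,"spin":0}]' 25
python3 -m creep '[{"claw":5,"tx":0,"ty":0,"tz":0,"spin":0},{"claw":5,"tx":0,"ty":0,"tz":0,"spin":0},{"claw":5,"tx":0,"ty":0,"tz":0,"spin":0}]' 25

```

```text
time: 9.25
position: [489.6, 150.4, 102.3]
tcp_rot: [-0.503, -0.496, 0.508, -0.493]
force: [-0.8, 0.1, 0.8]
width: 0.998
time: 9.75
position: [492.1, 151.9, 106.7]
tcp_rot: [0.505, 0.495, -0.505, 0.495]
force: [-0.2, -0.6, 2.4]
width: 0.631
time: 10.05
position: [492.1, 151.9, 106.6]
tcp_rot: [0.505, 0.495, -0.505, 0.495]
force: [-1.6, -0.5, 5.7]
width: 0.634
```

```bash
python3 -m creep '[{"claw":5,"tx":-0.4,"ty":0,"tz":0,"spin":0},{"claw":5,"tx":-0.4,"ty":0,"tz":0,"spin":0},{"claw":5,"tx":0,"ty":0,"tz":0,"spin":0},{"claw":5,"tx":0,"ty":0,"tz":0,"spin":0}]' 
python3 -c "
from h import *
s=capture('scene');crop(s,'s2',330,160,430,235,6)"
```

```text
time: 10.45
position: [491.1, 151.7, 113.2]
tcp_rot: [-0.505, -0.495, 0.505, -0.495]
force: [0.5, 0.8, -3.1]
width: 0.636
```

View pics/s2.png

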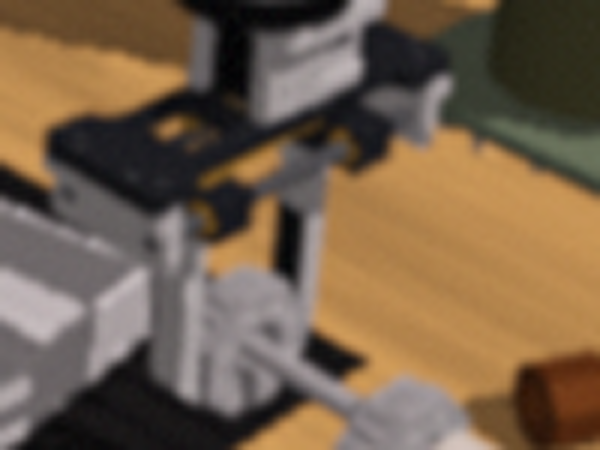

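The wheel is held, with the shaft inside its hole and the wrist reading −3 N, which is the wheel's weight. I've viewed 9 pictures. Sliding it off now.

```bash
python3 -m creep '[{"claw":5,"tx":0,"ty":0,"tz":0.8,"spin":0},{"claw":5,"tx":0,"ty":0,"tz":1.2,"spin":0},{"claw":5,"tx":0,"ty":0,"tz":1.2,"spin":0},{"claw":5,"tx":0,"ty":0,"tz":1.2,"spin":0},{"claw":5,"tx":0,"ty":0,"tz":1.2,"spin":0}]' 
python3 -m creep '[{"claw":5,"tx":0,"ty":0,"tz":1.2,"spin":0},{"claw":5,"tx":-1,"ty":0,"tz":2,"spin":-5.7},{"claw":5,"tx":-2,"ty":0,"tz":2,"spin":-5.7},{"claw":5,"tx":-2,"ty":0,"tz":2,"spin":0},{"claw":5,"tx":0,"ty":0,"tz":0,"spin":0}]' 
python3 -c "
from h import *
st()"
```

```text
time: 11.0
position: [490.4, 94.4, 113.8]
tcp_rot: [-0.505, -0.495, 0.505, -0.495]
force: [0.4, 0.1, -3.7]
width: 0.636
time: 11.5
position: [498.1, 21.2, 167.2]
tcp_rot: [0.455, 0.539, -0.453, 0.544]
force: [0.5, -0.2, -3.0]
width: 0.634
t 11.5 p [498.1  21.2 167.2] F [ 0.5 -0.2 -3. ] w 59.6
[[ 0.008  0.985  0.175]
 [-0.002  0.175 -0.985]
 [-1.     0.007  0.003]]
```

```bash
python3 -m creep '[{"claw":5,"tx":0,"ty":-1.25,"tz":2.9,"spin":0},{"claw":5,"tx":0,"ty":-1.25,"tz":2.9,"spin":0},{"claw":5,"tx":0,"ty":-1.25,"tz":2.9,"spin":0},{"claw":5,"tx":0,"ty":-1.25,"tz":2.9,"spin":0},{"claw":5,"tx":0,"ty":-1.25,"tz":2.9,"spin":0}]' >/dev/null
python3 -m creep '[{"claw":5,"tx":0.5,"ty":-1.25,"tz":2.9,"spin":0},{"claw":5,"tx":0.6,"ty":-1.25,"tz":2.9,"spin":0},{"claw":5,"tx":0.6,"ty":-1.25,"tz":2.3,"spin":0},{"claw":5,"tx":0,"ty":0,"tz":0,"spin":0},{"claw":5,"tx":0,"ty":0,"tz":0,"spin":0}]' >/dev/null
python3 -c "
from h import *
rel([438.2,-224.2,122])
c=capture('top');crop(c,'t3',370,140,480,220,7)
np.savez('t3.npz',**c)
s=capture('scene');crop(s,'s3',230,110,330,190,6)
w=capture('wrist');cv2.imwrite('pics/w3.png',w['color'][:,:,::-1]);np.savez('w3.npz',**w);np.savez('s3.npz',**s)
print(proj(w,[443.5,-253.7,137.6]),proj(w,[463.6,-365,125]))"
```

```text
t 12.5 p [ 436.  -215.6  145.9] F [-0.5 -0.6 -3.3] w 60.0
[[-0.001  0.984  0.176]
 [ 0.002  0.176 -0.984]
 [-1.    -0.001 -0.002]]
tool cm [2.39 0.06 0.89]
(np.float64(317.96017485011805), np.float64(296.33488363360414)) (np.float64(317.90856909956716), np.float64(409.81904751699096))
```

View pics/s3.png

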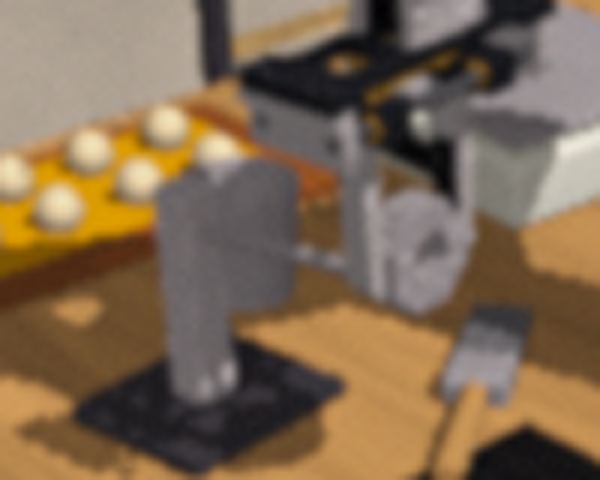

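```bash
python3 -m creep '[{"claw":5,"tx":1.1,"ty":0.05,"tz":0,"spin":0},{"claw":5,"tx":1.1,"ty":0,"tz":0,"spin":0},{"claw":5,"tx":0,"ty":0,"tz":1.5,"spin":0},{"claw":5,"tx":0,"ty":0,"tz":1.5,"spin":0},{"claw":5,"tx":0,"ty":0,"tz":0,"spin":0}]' 
python3 -m creep '[{"claw":5,"tx":0,"ty":0,"tz":0.8,"spin":0},{"claw":5,"tx":0.1,"ty":0,"tz":0.8,"spin":0},{"claw":5,"tx":0.1,"ty":0,"tz":0.8,"spin":0},{"claw":5,"tx":0.1,"ty":0,"tz":0.8,"spin":0},{"claw":5,"tx":0,"ty":0,"tz":0,"spin":0}]' 
python3 -c "
from h import *
st()
s=capture('scene');crop(s,'s4',230,110,330,190,6)"
```

```text
time: 13.15
position: [443.7, -248.4, 125.4]
tcp_rot: [0.454, 0.541, -0.454, 0.543]
force: [0.0, -0.6, -2.8]
width: 0.639
time: 13.65
position: [448.4, -278.2, 121.8]
tcp_rot: [0.454, 0.542, -0.454, 0.543]
force: [-0.1, 0.3, -3.5]
width: 0.641
t 13.65 p [ 448.4 -278.2  121.8] F [-0.1  0.3 -3.5] w 60.2
[[ 0.     0.984  0.177]
 [-0.001  0.177 -0.984]
 [-1.     0.     0.001]]
```

View pics/s4.png

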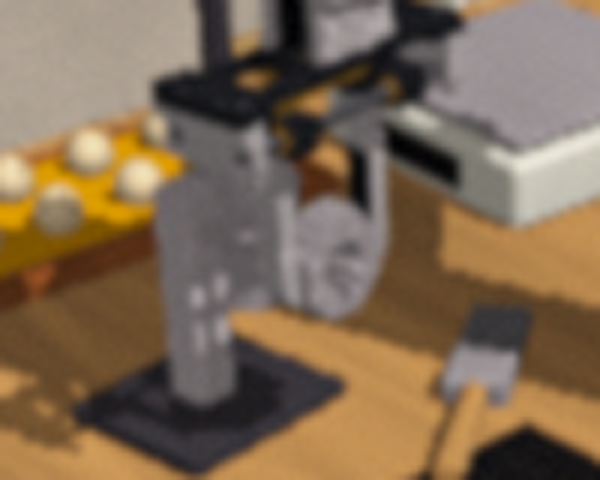

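No contact force, and the peg tip shows inside the hole at (350,260). I've viewed 11 pictures. Pushing further on and lowering.

```bash
python3 -m creep '[{"claw":5,"tx":0.1,"ty":0,"tz":1,"spin":0},{"claw":5,"tx":0.15,"ty":0,"tz":1,"spin":0},{"claw":5,"tx":0.15,"ty":0,"tz":1,"spin":0},{"claw":5,"tx":0.15,"ty":0,"tz":1,"spin":0},{"claw":5,"tx":0.15,"ty":0,"tz":1,"spin":0}]' 
python3 -m creep '[{"claw":5,"tx":0,"ty":0,"tz":0,"spin":0},{"claw":5,"tx":0,"ty":0,"tz":0,"spin":0},{"claw":5,"tx":0.3,"ty":0,"tz":0,"spin":0},{"claw":5,"tx":0.3,"ty":0,"tz":0,"spin":0},{"claw":5,"tx":0,"ty":0,"tz":0,"spin":0}]' 

```

```text
time: 14.2
position: [457.3, -327.2, 114.6]
tcp_rot: [0.453, 0.543, -0.453, 0.543]
force: [-0.6, -0.6, -3.7]
width: 0.636
time: 14.7
position: [456.7, -325.3, 108.1]
tcp_rot: [0.453, 0.543, -0.453, 0.542]
force: [1.3, 0.9, -3.4]
width: 0.635
```

```bash
python3 -m creep '[{"claw":5,"tx":0.2,"ty":0,"tz":0,"spin":0},{"claw":5,"tx":0,"ty":0,"tz":0,"spin":0},{"claw":5,"tx":0,"ty":0,"tz":0,"spin":0}]' 
python3 -m creep '[{"claw":5,"tx":0.1,"ty":0,"tz":0,"spin":0},{"claw":5,"tx":0,"ty":0,"tz":0,"spin":0},{"claw":5,"tx":0,"ty":0,"tz":0,"spin":0}]' 
python3 -m creep '[{"claw":5,"tx":0.1,"ty":0,"tz":0,"spin":0},{"claw":5,"tx":0,"ty":0,"tz":0,"spin":0},{"claw":5,"tx":0,"ty":0,"tz":0,"spin":0}]' 

```

```text
time: 15.0
position: [457.2, -326.0, 107.1]
tcp_rot: [0.453, 0.543, -0.453, 0.543]
force: [-0.6, 0.9, -1.2]
width: 0.638
time: 15.3
position: [457.3, -326.1, 106.7]
tcp_rot: [0.453, 0.543, -0.453, 0.543]
force: [-2.0, 3.2, 4.6]
width: 0.635
time: 15.6
position: [457.3, -326.1, 106.5]
tcp_rot: [0.453, 0.543, -0.453, 0.543]
force: [-4.3, 4.0, 9.3]
width: 0.638
```

```bash
python3 -m creep '[{"claw":7,"tx":-0.1,"ty":0,"tz":0,"spin":0},{"claw":7,"tx":0,"ty":0,"tz":0,"spin":0},{"claw":9.4,"tx":0,"ty":0,"tz":0,"spin":0},{"claw":9.4,"tx":0,"ty":0,"tz":0,"spin":0},{"claw":9.4,"tx":0,"ty":0,"tz":0,"spin":0}]' 
python3 -m creep '[{"claw":9.4,"tx":0,"ty":0,"tz":0,"spin":0},{"claw":9.4,"tx":-1,"ty":0,"tz":0,"spin":0},{"claw":9.4,"tx":-2,"ty":0,"tz":0,"spin":0},{"claw":9.4,"tx":-4,"ty":0,"tz":0,"spin":0},{"claw":9.4,"tx":-4,"ty":0,"tz":0,"spin":0}]' 
python3 -m creep '[{"claw":9.4,"tx":0,"ty":0,"tz":-4,"spin":5.65},{"claw":9.4,"tx":0,"ty":0,"tz":-4,"spin":5.65},{"claw":9.4,"tx":0,"ty":0,"tz":-4,"spin":0},{"claw":9.4,"tx":0,"ty":0,"tz":-4,"spin":0},{"claw":9.4,"tx":0,"ty":0,"tz":-4,"spin":0}]' 
python3 -m creep '[{"claw":9.4,"tx":0,"ty":0.5,"tz":-4,"spin":0},{"claw":9.4,"tx":0,"ty":0.5,"tz":-4,"spin":0},{"claw":9.4,"tx":0,"ty":0.5,"tz":-4,"spin":0},{"claw":9.4,"tx":0,"ty":0.5,"tz":-4,"spin":0},{"claw":9.4,"tx":0,"ty":0.5,"tz":-4,"spin":0}]' 
python3 -c "
from h import *
rel([493,245,215])
s=capture('scene');c=capture('top')
a=cv2.resize(s['color'][110:200,230:330,::-1],(500,450),interpolation=2)
b=cv2.resize(c['color'][180:240,385:445,::-1],(300,300),interpolation=2)
a=np.hstack([a,np.vstack([b,np.zeros((150,300,3),np.uint8)])]);cv2.imwrite('pics/c5.png',a)"
```

```text
time: 16.1
position: [457.1, -326.2, 105.5]
tcp_rot: [0.453, 0.543, -0.453, 0.543]
force: [-0.6, 0.3, -0.1]
width: 0.965
time: 16.6
position: [456.7, -325.7, 216.9]
tcp_rot: [0.453, 0.543, -0.453, 0.542]
force: [0.5, -0.7, -0.5]
width: 0.998
time: 17.1
position: [449.0, -125.6, 216.8]
tcp_rot: [0.505, 0.495, -0.504, 0.496]
force: [0.8, -1.0, -0.1]
width: 1.001
time: 17.6
position: [478.0, 74.3, 216.9]
tcp_rot: [0.505, 0.495, -0.504, 0.496]
force: [1.0, -0.4, -0.2]
width: 1.001
t 17.6 p [478.   74.3 216.9] F [ 1.  -0.4 -0.2] w 94.1
[[ 0.002  1.    -0.018]
 [-0.    -0.018 -1.   ]
 [-1.     0.002  0.   ]]
tool cm [  0.19   1.19 -17.1 ]
```

View pics/c5.png

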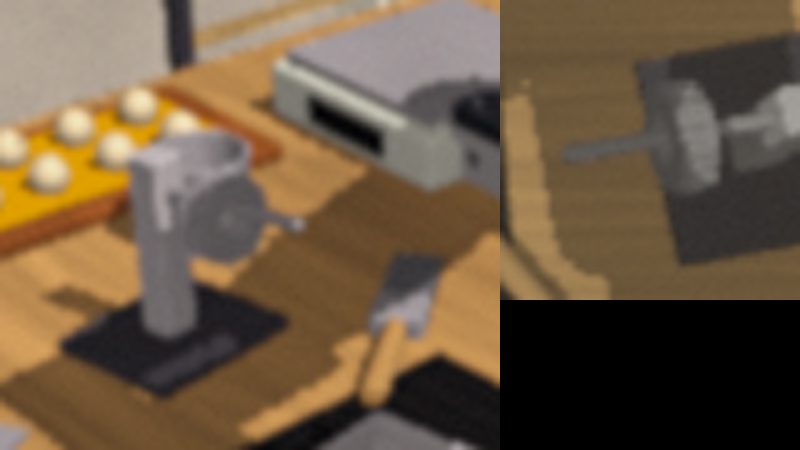

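Wheel A hangs on the peg with the tip showing beyond it. I've viewed 12 pictures. Next, wheel B.

```bash
python3 -m creep '[{"claw":9.4,"tx":0,"ty":0.3,"tz":-3.5,"spin":0},{"claw":9.4,"tx":0,"ty":0.3,"tz":-3.5,"spin":0},{"claw":9.4,"tx":0,"ty":0.3,"tz":-3.5,"spin":0},{"claw":9.4,"tx":0,"ty":0.3,"tz":-3.5,"spin":0},{"claw":9.4,"tx":0,"ty":0,"tz":-3,"spin":0}]' >/dev/null
python3 -m creep '[{"claw":9.4,"tx":0,"ty":0,"tz":0,"spin":0},{"claw":9.4,"tx":0,"ty":0,"tz":0,"spin":0},{"claw":9.4,"tx":0,"ty":0,"tz":0,"spin":0}]' >/dev/null
python3 -c "
from h import *
rel([493,244.5,106])
w=capture('wrist');np.savez('w6.npz',**w)
cv2.imwrite('pics/w6.png',w['color'][:,:,::-1])
for y in (233.5,255.5,265,301,313,349): print(y,np.round(proj(w,[493,y,152 if y<260 else 144]),1))
g=w['color'][:,:,:].mean(2)
print(g[100:260:3,316:320].mean(1).round(0))"
```

```text
t 18.5 p [493. 241. 216.] F [-0.1 -0.  -0.7] w 93.8
[[ 0.     1.    -0.02 ]
 [-0.001 -0.02  -1.   ]
 [-1.     0.     0.001]]
tool cm [ 1.1e+01 -1.0e-02 -3.5e-01]
233.5 [318.4 222. ]
255.5 [317.8 195.6]
265 [317.6 181.4]
301 [316.6 135.5]
313 [316.3 119.4]
349 [315.2  68. ]
[183. 181. 177.  86.  85.  87. 139. 140. 140. 176. 181. 182. 181. 180.
 179. 180. 179. 181. 181. 181. 181. 181. 180. 180. 173.  85. 139. 143.
 131. 107. 142. 140. 132. 136. 132. 132. 131. 130. 144.  91.  84.  92.
 143. 143. 143. 143. 143. 142. 142. 142. 143. 140. 142. 143.]
```

View pics/w6.png

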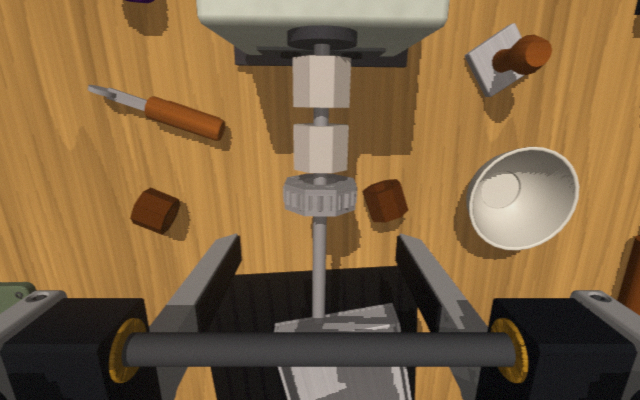

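```bash
python3 - <<'E'
from h import *
w=dict(np.load('w6.npz'));c=capture('top')
print("wcam",-w["R"].T@w["t"],"fwd",w["R"][2])
A=lambda u,v:(110+u/4-.375,125+v/4-.375)
for n,a,b in [("spA near",(421,284),(320,172.5)),("spA far",(362,284),(320,126.5)),("spB near",(353,284),(320,107.5)),("spB far",(294,284),(320,56.5)),("wB",(449,287),(320,190)),("wBnear",(471,287),(320,214))]:
    print(n,tri([(c,*A(*a)),(w,*b)]).round(1),onz(c,*A(*a),144).round(1),onz(w,*b,144).round(1))
print("matcorner? wrist",onz(w,215,275,1),"top",onz(c,270+22/4,110+210/4,1))
c2=c["color"][190:206].astype(int)
print([ (u,int(c2[4:9,u].mean())) for u in range(180,270)])
E
```

```text
wcam [494.50563672 325.81394896 394.40674858] fwd [-0.00550443 -0.29007333 -0.95698859]
spA near [495.5 268.2 126.4] [492.6 264.3 144. ] [495.1 272.2 144. ]
spA far [495.1 307.6 136.9] [493.1 306.2 144. ] [495.7 307.7 144. ]
spB near [497.2 320.3 116.3] [493.2 312.6 144. ] [495.9 321.6 144. ]
spB far [496.6 358.5 129.2] [493.7 354.5 144. ] [496.6 356.6 144. ]
wB [495.1 250.1 115.9] [490.2 244.3 144. ] [494.8 257.9 144. ]
wBnear [493.8 231.7 127.1] [490.  228.7 144. ] [494.4 237.5 144. ]
matcorner? wrist [349.04681712 101.40510485   1.        ] top [623.77034972 106.0490192    1.        ]
[(180, 49), (181, 65), (182, 90), (183, 129), (184, 160), (185, 164), (186, 165), (187, 164), (188, 165), (189, 164), (190, 164), (191, 163), (192, 162), (193, 161), (194, 160), (195, 140), (196, 100), (197, 77), (198, 69), (199, 68), (200, 68), (201, 69), (202, 68), (203, 69), (204, 68), (205, 68), (206, 68), (207, 68), (208, 68), (209, 70), (210, 75), (211, 91), (212, 99), (213, 96), (214, 82), (215, 71), (216, 87), (217, 97), (218, 93), (219, 74), (220, 56), (221, 52), (222, 53), (223, 52), (224, 54), (225, 64), (226, 80), (227, 87), (228, 90), (229, 97), (230, 109), (231, 118), (232, 119), (233, 120), (234, 119), (235, 119), (236, 119), (237, 119), (238, 119), (239, 119), (240, 119), (241, 120), (242, 120), (243, 120), (244, 120), (245, 119), (246, 118), (247, 118), (248, 119), (249, 119), (250, 119), (251, 119), (252, 119), (253, 119), (254, 119), (255, 118), (256, 118), (257, 118), (258, 118), (259, 119), (260, 118), (261, 119), (262, 118), (263, 110), (264, 93), (265, 87), (266, 84), (267, 86), (268, 86), (269, 86)]
```

The wrist camera looks from the +y side. Combining the silhouettes, wheel B's middle is at y≈249, spacer A's at 289 and spacer B's at 338. I've viewed 13 pictures.

```bash
python3 -m creep '[{"claw":9.4,"tx":3,"ty":0,"tz":-0.4,"spin":0},{"claw":9.4,"tx":3,"ty":0,"tz":-0.4,"spin":0},{"claw":9.4,"tx":3,"ty":0,"tz":0,"spin":0},{"claw":9.4,"tx":2,"ty":0,"tz":0,"spin":0},{"claw":9.4,"tx":0,"ty":0,"tz":0,"spin":0}]' 
python3 -m creep '[{"claw":5,"tx":0,"ty":0,"tz":0,"spin":0},{"claw":5,"tx":0,"ty":0,"tz":0,"spin":0},{"claw":5,"tx":0,"ty":0,"tz":0,"spin":0},{"claw":5,"tx":0,"ty":0,"tz":0,"spin":0},{"claw":5,"tx":0,"ty":0,"tz":0,"spin":0}]' 25
python3 -m creep '[{"claw":5,"tx":0,"ty":0,"tz":0,"spin":0},{"claw":5,"tx":0,"ty":0,"tz":0,"spin":0},{"claw":5,"tx":-0.4,"ty":0,"tz":0,"spin":0},{"claw":5,"tx":-0.4,"ty":0,"tz":0,"spin":0},{"claw":5,"tx":0,"ty":0,"tz":0,"spin":0}]' 25

```

```text
time: 19.1
position: [490.2, 248.4, 102.4]
tcp_rot: [-0.502, -0.496, 0.507, -0.494]
force: [-1.0, -0.2, 0.6]
width: 0.998
time: 19.6
position: [493.7, 250.6, 106.8]
tcp_rot: [0.505, 0.495, -0.504, 0.496]
force: [0.9, 0.4, 2.7]
width: 0.636
time: 20.1
position: [492.8, 250.4, 113.7]
tcp_rot: [-0.504, -0.495, 0.505, -0.495]
force: [0.9, 0.1, -2.7]
width: 0.638
```

```bash
python3 -m creep '[{"claw":5,"tx":0,"ty":0,"tz":1,"spin":0},{"claw":5,"tx":0,"ty":0,"tz":1.6,"spin":0},{"claw":5,"tx":0,"ty":0,"tz":1.8,"spin":0},{"claw":5,"tx":0,"ty":0,"tz":1.8,"spin":0},{"claw":5,"tx":0,"ty":0,"tz":1.8,"spin":0}]' 
python3 -m creep '[{"claw":5,"tx":0,"ty":0,"tz":1.8,"spin":0},{"claw":5,"tx":0,"ty":0,"tz":1.8,"spin":0},{"claw":5,"tx":0,"ty":0,"tz":1.8,"spin":0},{"claw":5,"tx":0,"ty":0,"tz":1.8,"spin":0},{"claw":5,"tx":0,"ty":0,"tz":1.5,"spin":0}]' 
python3 -m creep '[{"claw":5,"tx":-1,"ty":0,"tz":2,"spin":-5.65},{"claw":5,"tx":-2,"ty":0,"tz":2,"spin":-5.65},{"claw":5,"tx":-1,"ty":-1,"tz":3,"spin":0},{"claw":5,"tx":0,"ty":-1,"tz":3,"spin":0},{"claw":5,"tx":0,"ty":-1,"tz":3,"spin":0}]' 
python3 -c "
from h import *
rel([437,-216.5,124])"
```

```text
time: 20.6
position: [491.0, 168.3, 113.4]
tcp_rot: [-0.504, -0.495, 0.505, -0.495]
force: [0.9, 0.4, -2.2]
width: 0.636
time: 21.1
position: [489.1, 81.2, 113.5]
tcp_rot: [-0.505, -0.495, 0.505, -0.495]
force: [0.7, 0.1, -0.8]
width: 0.639
time: 21.6
position: [476.8, -52.7, 154.2]
tcp_rot: [0.453, 0.542, -0.454, 0.543]
force: [1.0, -0.0, -2.6]
width: 0.634
t 21.6 p [476.8 -52.7 154.2] F [ 1.  -0.  -2.6] w 59.6
[[ 0.001  0.984  0.177]
 [-0.001  0.177 -0.984]
 [-1.     0.     0.001]]
tool cm [ 3.03 -6.82 15.41]
```

```bash
python3 -m creep '[{"claw":5,"tx":0,"ty":-1.35,"tz":3,"spin":0},{"claw":5,"tx":0,"ty":-1.35,"tz":3.1,"spin":0},{"claw":5,"tx":0,"ty":-1.35,"tz":3.1,"spin":0},{"claw":5,"tx":0,"ty":-1.35,"tz":3.1,"spin":0},{"claw":5,"tx":0,"ty":-1.35,"tz":3.1,"spin":0}]' >/dev/null
python3 -m creep '[{"claw":5,"tx":0,"ty":0,"tz":0,"spin":0},{"claw":5,"tx":1,"ty":0,"tz":0,"spin":0},{"claw":5,"tx":1,"ty":0,"tz":0,"spin":0},{"claw":5,"tx":1,"ty":0,"tz":0,"spin":0},{"claw":5,"tx":0,"ty":0,"tz":0,"spin":0}]' >/dev/null
python3 -m creep '[{"claw":5,"tx":0,"ty":0,"tz":0,"spin":0},{"claw":5,"tx":0,"ty":0,"tz":0,"spin":0}]' >/dev/null
python3 -c "
from h import *
rel([438.2,-216.5,124])"
```

```text
t 22.8 p [ 439.  -213.7  124. ] F [-0.3 -0.7 -3.2] w 60.0
[[ 0.     0.984  0.179]
 [-0.     0.179 -0.984]
 [-1.     0.     0.   ]]
tool cm [ 0.   -0.13  0.26]
```

```bash
python3 -m creep '[{"claw":5,"tx":0,"ty":-0.1,"tz":1.1,"spin":0},{"claw":5,"tx":0,"ty":0,"tz":1.1,"spin":0},{"claw":5,"tx":0,"ty":0,"tz":1.1,"spin":0},{"claw":5,"tx":0.1,"ty":0,"tz":1.1,"spin":0},{"claw":5,"tx":0.1,"ty":0,"tz":0.6,"spin":0}]' 
python3 -m creep '[{"claw":5,"tx":0.1,"ty":0,"tz":0.8,"spin":0},{"claw":5,"tx":0.1,"ty":0,"tz":0.9,"spin":0},{"claw":5,"tx":0.2,"ty":0,"tz":0.8,"spin":0},{"claw":5,"tx":0,"ty":0,"tz":0,"spin":0},{"claw":5,"tx":0,"ty":0,"tz":0,"spin":0}]' 
python3 -m creep '[{"claw":5,"tx":0.2,"ty":0,"tz":0,"spin":0},{"claw":5,"tx":0.2,"ty":0,"tz":0,"spin":0},{"claw":5,"tx":0,"ty":0,"tz":0,"spin":0},{"claw":5,"tx":0,"ty":0,"tz":0,"spin":0}]' 

```

```text
time: 23.3
position: [446.8, -265.1, 121.9]
tcp_rot: [0.454, 0.542, -0.454, 0.543]
force: [0.6, 1.4, -2.6]
width: 0.634
time: 23.8
position: [450.8, -287.9, 117.6]
tcp_rot: [0.454, 0.543, -0.453, 0.542]
force: [0.6, -0.3, -2.0]
width: 0.634
time: 24.2
position: [450.9, -287.7, 113.7]
tcp_rot: [0.453, 0.543, -0.453, 0.543]
force: [-0.8, 0.3, -2.2]
width: 0.637
```

```bash
python3 -m creep '[{"claw":5,"tx":0.2,"ty":0,"tz":0,"spin":0},{"claw":5,"tx":0,"ty":0,"tz":0,"spin":0},{"claw":5,"tx":0,"ty":0,"tz":0,"spin":0}]' 
python3 -m creep '[{"claw":5,"tx":0.1,"ty":0,"tz":0,"spin":0},{"claw":5,"tx":0,"ty":0,"tz":0,"spin":0},{"claw":5,"tx":0,"ty":0,"tz":0,"spin":0}]' 
python3 -m creep '[{"claw":5,"tx":0.1,"ty":0,"tz":0,"spin":0},{"claw":5,"tx":0,"ty":0,"tz":0,"spin":0},{"claw":5,"tx":0,"ty":0,"tz":0,"spin":0}]' 

```

```text
time: 24.5
position: [450.9, -287.9, 111.7]
tcp_rot: [0.453, 0.543, -0.453, 0.543]
force: [0.5, -0.5, -2.6]
width: 0.638
time: 24.8
position: [450.9, -288.1, 110.9]
tcp_rot: [0.453, 0.543, -0.453, 0.543]
force: [0.4, 0.0, -2.6]
width: 0.639
time: 25.1
position: [451.1, -288.1, 110.4]
tcp_rot: [0.453, 0.542, -0.453, 0.543]
force: [-1.1, 1.5, 2.2]
width: 0.638
```

```bash
python3 -m creep '[{"claw":7,"tx":0,"ty":0,"tz":0,"spin":0},{"claw":7,"tx":0,"ty":0,"tz":0,"spin":0},{"claw":9.4,"tx":0,"ty":0,"tz":0,"spin":0},{"claw":9.4,"tx":0,"ty":0,"tz":0,"spin":0},{"claw":9.4,"tx":0,"ty":0,"tz":0,"spin":0}]' 
python3 -m creep '[{"claw":9.4,"tx":0,"ty":0,"tz":0,"spin":0},{"claw":9.4,"tx":-1,"ty":0,"tz":0,"spin":0},{"claw":9.4,"tx":-2,"ty":0,"tz":0,"spin":0},{"claw":9.4,"tx":-4,"ty":0,"tz":0,"spin":0},{"claw":9.4,"tx":-4,"ty":0,"tz":0,"spin":0}]' >/dev/null
python3 -m creep '[{"claw":9.4,"tx":0,"ty":0,"tz":-4,"spin":5.65},{"claw":9.4,"tx":0,"ty":0,"tz":-4,"spin":5.65},{"claw":9.4,"tx":0,"ty":0.6,"tz":-4,"spin":0},{"claw":9.4,"tx":0,"ty":0.6,"tz":-4,"spin":0},{"claw":9.4,"tx":0,"ty":0.6,"tz":-4,"spin":0}]' >/dev/null
python3 -m creep '[{"claw":9.4,"tx":0,"ty":0.5,"tz":-4,"spin":0},{"claw":9.4,"tx":0,"ty":0.5,"tz":-4,"spin":0},{"claw":9.4,"tx":0,"ty":0.5,"tz":-4,"spin":0},{"claw":9.4,"tx":0,"ty":0.5,"tz":-4,"spin":0},{"claw":9.4,"tx":0,"ty":0.5,"tz":-4,"spin":0}]' >/dev/null
python3 -m creep '[{"claw":9.4,"tx":0,"ty":0.3,"tz":-4,"spin":0},{"claw":9.4,"tx":0,"ty":0.3,"tz":-4,"spin":0},{"claw":9.4,"tx":0,"ty":0.3,"tz":-4,"spin":0},{"claw":9.4,"tx":0,"ty":0,"tz":-3,"spin":0},{"claw":9.4,"tx":0,"ty":0,"tz":0,"spin":0}]' >/dev/null
python3 -m creep '[{"claw":9.4,"tx":0,"ty":0,"tz":0,"spin":0},{"claw":9.4,"tx":0,"ty":0,"tz":0,"spin":0}]' >/dev/null
python3 -c "
from h import *
rel([494.2,289,108])
s=capture('scene');c=capture('top');np.savez('c7.npz',**c)
a=cv2.resize(s['color'][100:220,230:350,::-1],(400,400),interpolation=2)
b=cv2.resize(c['color'][130:270,260:460,::-1],(400,280),interpolation=2)
b=np.vstack([b,np.zeros((120,400,3),np.uint8)])
cv2.imwrite('pics/c7.png',np.hstack([a,b]))"
```

```text
time: 25.6
position: [450.9, -288.0, 109.7]
tcp_rot: [0.453, 0.543, -0.453, 0.543]
force: [-0.0, -0.1, 0.2]
width: 0.964
t 27.8 p [501.3 259.3 220.1] F [-0.4 -1.5  0.5] w 93.7
[[ 0.     1.    -0.019]
 [-0.001 -0.019 -1.   ]
 [-1.     0.     0.001]]
tool cm [11.21 -0.77 -2.97]
```

View pics/c7.png

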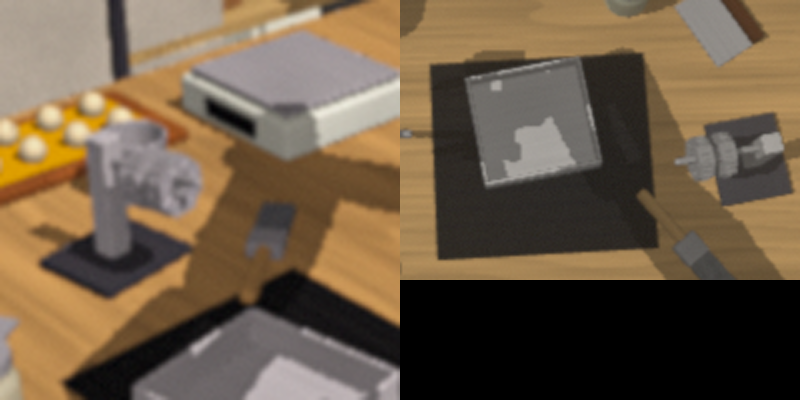

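Both wheels hang on the peg. I've viewed 14 pictures. Tray rim corners in the right-hand view: (66,78), (181,59), (201,166), (85,187). Computing its pose.

```bash
python3 - <<'E'
from h import *
c=dict(np.load('c7.npz'))
P=[onz(c,260+u/2-.25,130+v/2-.25,z) for u,v,z in [(66,78,45),(181,59,45),(201,166,45),(85,187,45),(31,66,1),(242,54,1),(257,246,1),(40,259,1)]]
for p in P: print(p.round(1))
print("centre",np.mean(P[:4],0).round(1), "mat",np.mean(P[4:],0).round(1))
E
```

```text
[592.1  48.9  45. ]
[ 619.9 -128.2   45. ]
[ 453.2 -154.6   45. ]
[423.4  20.6  45. ]
[623.  106.8   1. ]
[ 638.3 -227.7    1. ]
[ 335.1 -240.4    1. ]
[319.2  91.6   1. ]
centre [522.2 -53.3  45. ] mat [478.9 -67.4   1. ]
```

```bash
python3 -m creep '[{"claw":9.4,"tx":3,"ty":-0.35,"tz":-1.5,"spin":0},{"claw":9.4,"tx":3,"ty":-0.35,"tz":-1.5,"spin":0},{"claw":9.4,"tx":3,"ty":0,"tz":0,"spin":0},{"claw":9.4,"tx":2.2,"ty":0,"tz":0,"spin":0},{"claw":9.4,"tx":0,"ty":0,"tz":0,"spin":0}]' 
python3 -m creep '[{"claw":3.5,"tx":0,"ty":0,"tz":0,"spin":0},{"claw":3.5,"tx":0,"ty":0,"tz":0,"spin":0},{"claw":3.5,"tx":0,"ty":0,"tz":0,"spin":0},{"claw":3.5,"tx":0,"ty":0,"tz":0,"spin":0},{"claw":3.5,"tx":0,"ty":0,"tz":0,"spin":0}]' 15
python3 -m creep '[{"claw":3.5,"tx":0,"ty":0,"tz":0,"spin":0},{"claw":3.5,"tx":0,"ty":0,"tz":0,"spin":0},{"claw":3.5,"tx":0,"ty":0,"tz":0,"spin":0}]' 15
```

```text
time: 28.4
position: [491.9, 288.1, 104.1]
tcp_rot: [-0.502, -0.496, 0.508, -0.494]
force: [0.1, 0.5, 0.2]
width: 0.998
time: 28.9
position: [495.4, 290.5, 108.7]
tcp_rot: [0.505, 0.495, -0.504, 0.496]
force: [0.1, 0.2, -0.2]
width: 0.611
time: 29.2
position: [494.9, 290.4, 108.0]
tcp_rot: [0.505, 0.495, -0.504, 0.495]
force: [1.1, 0.6, 0.8]
width: 0.468
```

```bash
python3 -m creep '[{"claw":3.5,"tx":-0.4,"ty":0,"tz":0,"spin":0},{"claw":3.5,"tx":-0.4,"ty":0,"tz":0,"spin":0},{"claw":3.5,"tx":0,"ty":0,"tz":0,"spin":0},{"claw":3.5,"tx":0,"ty":0,"tz":1,"spin":0},{"claw":3.5,"tx":0,"ty":0,"tz":1.6,"spin":0}]' 
python3 -m creep '[{"claw":3.5,"tx":0,"ty":0,"tz":1.8,"spin":0},{"claw":3.5,"tx":0,"ty":0,"tz":1.8,"spin":0},{"claw":3.5,"tx":0,"ty":0,"tz":1.8,"spin":0},{"claw":3.5,"tx":0,"ty":0,"tz":1.8,"spin":0},{"claw":3.5,"tx":0,"ty":0,"tz":1.8,"spin":0}]' 
python3 -m creep '[{"claw":3.5,"tx":0,"ty":0,"tz":1.8,"spin":0},{"claw":3.5,"tx":0,"ty":0,"tz":1.8,"spin":0},{"claw":3.5,"tx":0,"ty":0,"tz":1.8,"spin":0},{"claw":3.5,"tx":0,"ty":0,"tz":1.8,"spin":0},{"claw":3.5,"tx":0,"ty":0,"tz":1.8,"spin":0}]' 
python3 -m creep '[{"claw":3.5,"tx":0,"ty":0,"tz":2,"spin":-5},{"claw":3.5,"tx":0,"ty":0,"tz":2,"spin":-5},{"claw":3.5,"tx":0,"ty":0.5,"tz":2,"spin":0},{"claw":3.5,"tx":0,"ty":0,"tz":0,"spin":0},{"claw":3.5,"tx":0,"ty":0,"tz":0,"spin":0}]' 
python3 -c "
from h import *
rel([516,-13.5,14.3])
c=capture('top');np.savez('c8.npz',**c);m=((c['color'].min(2)>70)&(np.ptp(c['color'].astype(int),axis=2)<30)).astype(np.uint8)
s=capture('scene');np.savez('s8.npz',**s);a=np.hstack([cv2.resize(s['color'][130:250,230:390,::-1],(400,300),interpolation=2),cv2.resize(c['color'][130:270,260:430,::-1],(365,300),interpolation=2)]);cv2.imwrite('pics/c8.png',a)
"
```

```text
time: 29.7
position: [494.2, 263.9, 115.7]
tcp_rot: [-0.504, -0.496, 0.504, -0.496]
force: [0.1, -0.7, -0.8]
width: 0.466
time: 30.2
position: [492.1, 172.3, 115.6]
tcp_rot: [-0.504, -0.495, 0.505, -0.495]
force: [-0.1, -0.1, -0.8]
width: 0.468
time: 30.7
position: [490.2, 82.4, 115.6]
tcp_rot: [-0.505, -0.495, 0.505, -0.495]
force: [0.2, 0.3, -0.4]
width: 0.465
time: 31.2
position: [499.5, 24.7, 115.6]
tcp_rot: [0.46, 0.537, -0.46, 0.537]
force: [0.7, 0.7, -0.6]
width: 0.462
t 31.2 p [499.5  24.7 115.6] F [ 0.7  0.7 -0.6] w 43.5
[[-0.001  0.988  0.153]
 [ 0.     0.153 -0.988]
 [-1.    -0.001 -0.   ]]
tool cm [10.13  1.05  4.03]
```

```bash
cat > tm.py <<'E'
import sys
from h import *
def cmp(a,b):
    for n,(u,v) in dict(FL=(293,169),FR=(350.5,159.5),NR=(360.5,213),NL=(302.5,223.5)).items():
        u,v=int(u),int(v);t=cv2.Canny(a[v-10:v+10,u-10:u+10],40,120);w=cv2.Canny(b[v-30:v+30,u-30:u+30],40,120)
        r=cv2.matchTemplate(w,t,cv2.TM_CCOEFF_NORMED);_,m,_,l=cv2.minMaxLoc(r);print(n,round(m,2),"shift",l[0]-20,l[1]-20)
cmp(np.load('c7.npz')['color'],np.load(sys.argv[1])['color'])
E
python3 tm.py c8.npz
```

```text
FL 0.26 shift 4 -11
FR 0.82 shift 18 -1
NR 0.68 shift 0 0
NL 0.31 shift -10 -9
```

View pics/c8.png

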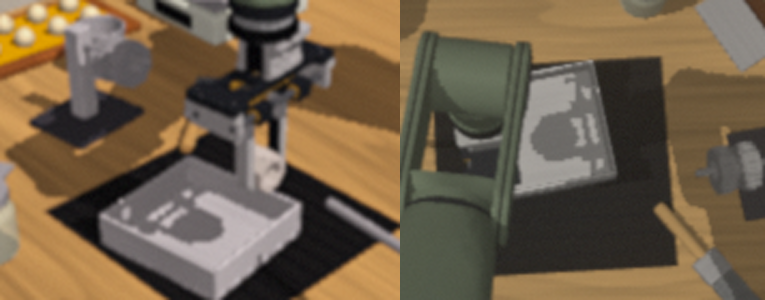

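The far right corner is at (350,158.5) and the near right at (360,213), so the tray hasn't moved since. I've viewed 15 pictures. Lowering spacer A.

```bash
python3 -m creep '[{"claw":3.5,"tx":0,"ty":0.5,"tz":2,"spin":0},{"claw":3.5,"tx":0,"ty":0.5,"tz":2,"spin":0},{"claw":3.5,"tx":3,"ty":0,"tz":0,"spin":0},{"claw":3.5,"tx":3,"ty":0,"tz":0,"spin":0},{"claw":3.5,"tx":1.5,"ty":0,"tz":0,"spin":0}]' 
python3 -m creep '[{"claw":3.5,"tx":1,"ty":0,"tz":0,"spin":0},{"claw":3.5,"tx":0.6,"ty":0,"tz":0,"spin":0},{"claw":3.5,"tx":0.4,"ty":0,"tz":0,"spin":0},{"claw":3.5,"tx":0,"ty":0,"tz":0,"spin":0},{"claw":3.5,"tx":0,"ty":0,"tz":0,"spin":0}]' 
python3 -m creep '[{"claw":3.5,"tx":0.2,"ty":0,"tz":0,"spin":0},{"claw":3.5,"tx":0,"ty":0,"tz":0,"spin":0},{"claw":3.5,"tx":0,"ty":0,"tz":0,"spin":0}]' 
python3 -m creep '[{"claw":3.5,"tx":0.2,"ty":0,"tz":0,"spin":0},{"claw":3.5,"tx":0,"ty":0,"tz":0,"spin":0},{"claw":3.5,"tx":0,"ty":0,"tz":0,"spin":0}]' 
```

```text
time: 31.8
position: [513.9, -11.4, 38.3]
tcp_rot: [0.459, 0.539, -0.46, 0.536]
force: [-0.6, 0.7, -1.1]
width: 0.468
time: 32.3
position: [517.0, -12.6, 21.6]
tcp_rot: [0.46, 0.537, -0.459, 0.538]
force: [0.9, 1.2, -0.5]
width: 0.464
time: 32.6
position: [516.3, -12.6, 19.0]
tcp_rot: [0.46, 0.537, -0.459, 0.538]
force: [-1.1, -0.2, -0.6]
width: 0.465
time: 32.9
position: [516.1, -12.5, 16.7]
tcp_rot: [0.459, 0.538, -0.46, 0.537]
force: [0.2, -0.1, -1.2]
width: 0.464
```

```bash
python3 -m creep '[{"claw":3.5,"tx":0.1,"ty":0,"tz":0,"spin":0},{"claw":3.5,"tx":0,"ty":0,"tz":0,"spin":0},{"claw":3.5,"tx":0,"ty":0,"tz":0,"spin":0}]' 
python3 -m creep '[{"claw":3.5,"tx":0.1,"ty":0,"tz":0,"spin":0},{"claw":3.5,"tx":0,"ty":0,"tz":0,"spin":0},{"claw":3.5,"tx":0,"ty":0,"tz":0,"spin":0}]' 
python3 -m creep '[{"claw":3.5,"tx":0.1,"ty":0,"tz":0,"spin":0},{"claw":3.5,"tx":0,"ty":0,"tz":0,"spin":0},{"claw":3.5,"tx":0,"ty":0,"tz":0,"spin":0}]' 
```

```text
time: 33.2
position: [516.2, -12.5, 15.7]
tcp_rot: [0.459, 0.538, -0.46, 0.537]
force: [0.1, -1.0, -0.3]
width: 0.466
time: 33.5
position: [516.2, -12.5, 14.8]
tcp_rot: [0.459, 0.537, -0.46, 0.537]
force: [1.1, -0.3, 0.1]
width: 0.465
time: 33.8
position: [516.1, -12.5, 13.8]
tcp_rot: [0.459, 0.538, -0.459, 0.537]
force: [-0.7, 0.2, -1.1]
width: 0.464
```

```bash
python3 -m creep '[{"claw":3.5,"tx":0.1,"ty":0,"tz":0,"spin":0},{"claw":3.5,"tx":0,"ty":0,"tz":0,"spin":0},{"claw":3.5,"tx":0,"ty":0,"tz":0,"spin":0}]' 
python3 -m creep '[{"claw":3.5,"tx":0.1,"ty":0,"tz":0,"spin":0},{"claw":3.5,"tx":0,"ty":0,"tz":0,"spin":0},{"claw":3.5,"tx":0,"ty":0,"tz":0,"spin":0}]' 

```

```text
time: 34.1
position: [516.4, -12.6, 13.0]
tcp_rot: [0.46, 0.537, -0.459, 0.538]
force: [-0.6, -0.5, 1.5]
width: 0.463
time: 34.4
position: [516.4, -12.6, 13.0]
tcp_rot: [0.459, 0.537, -0.459, 0.538]
force: [-3.4, 0.1, 9.9]
width: 0.468
```

```bash
python3 -m creep '[{"claw":5,"tx":-0.1,"ty":0,"tz":0,"spin":0},{"claw":6,"tx":0,"ty":0,"tz":0,"spin":0},{"claw":6,"tx":0,"ty":0,"tz":0,"spin":0},{"claw":6,"tx":-1,"ty":0,"tz":0,"spin":0},{"claw":6,"tx":-3,"ty":0,"tz":0,"spin":0}]' 
python3 -m creep '[{"claw":6,"tx":-4,"ty":0,"tz":0,"spin":0},{"claw":9.4,"tx":-4,"ty":0,"tz":0,"spin":0},{"claw":9.4,"tx":-4,"ty":0,"tz":0,"spin":5},{"claw":9.4,"tx":-4,"ty":0,"tz":-2,"spin":5},{"claw":9.4,"tx":0,"ty":-0.4,"tz":-4,"spin":0}]' >/dev/null
python3 -m creep '[{"claw":9.4,"tx":0,"ty":-0.4,"tz":-4,"spin":0},{"claw":9.4,"tx":0,"ty":-0.4,"tz":-4,"spin":0},{"claw":9.4,"tx":0,"ty":-0.4,"tz":-4,"spin":0},{"claw":9.4,"tx":0,"ty":-0.4,"tz":-4,"spin":0},{"claw":9.4,"tx":0,"ty":-0.4,"tz":-4,"spin":0}]' >/dev/null
python3 -m creep '[{"claw":9.4,"tx":0,"ty":-0.4,"tz":-4,"spin":0},{"claw":9.4,"tx":0,"ty":0,"tz":-3,"spin":0},{"claw":9.4,"tx":0,"ty":0,"tz":0,"spin":0},{"claw":9.4,"tx":0,"ty":0,"tz":0,"spin":0},{"claw":9.4,"tx":0,"ty":0,"tz":0,"spin":0}]' 
python3 -c "
from h import *
rel([495,338,108])
c=capture('top');np.savez('c9.npz',**c);w=capture('wrist')
print(np.linalg.norm(w['t']),[round(x) for x in w['color'][0:260:4,316:322].mean((1,2))])
for y in (320,356): print(y,np.round(proj(w,[494.5,y,144]),1))
g=c['color'];print('tray px',g[185:200,310:345:5].mean((0,2)).round())"; python3 tm.py c9.npz
```

```text
time: 34.9
position: [513.0, -12.0, 50.7]
tcp_rot: [0.458, 0.54, -0.461, 0.535]
force: [0.0, 1.2, -0.4]
width: 0.639
time: 36.4
position: [492.5, 316.9, 212.9]
tcp_rot: [-0.505, -0.495, 0.505, -0.495]
force: [0.4, -0.2, 0.1]
width: 0.999
t 36.4 p [492.5 316.9 212.9] F [ 0.4 -0.2  0.1] w 93.9
[[-0.     1.    -0.019]
 [-0.001 -0.019 -1.   ]
 [-1.    -0.     0.001]]
tool cm [10.49  0.21 -2.12]
747.3559184833509 [173, 174, 175, 174, 174, 173, 174, 175, 175, 173, 174, 175, 176, 177, 173, 172, 171, 171, 172, 171, 171, 171, 170, 171, 171, 172, 171, 171, 168, 168, 167, 167, 166, 162, 112, 50, 55, 56, 69, 72, 94, 158, 156, 156, 155, 157, 156, 155, 157, 155, 155, 149, 69, 110, 113, 114, 112, 112, 114, 113, 113, 114, 114, 114, 113]
320 [320.4 207.2]
356 [319.6 163. ]
tray px [112. 107. 108. 108. 108. 109. 110.]
FL 0.67 shift 0 0
FR 0.82 shift 18 -1
NR 0.37 shift -3 -1
NL 0.98 shift 0 0
```

```bash
python3 -m creep '[{"claw":9.4,"tx":3,"ty":0.1,"tz":-1,"spin":0},{"claw":9.4,"tx":3,"ty":0.1,"tz":-1.1,"spin":0},{"claw":9.4,"tx":2.5,"ty":0,"tz":0,"spin":0},{"claw":9.4,"tx":2,"ty":0,"tz":0,"spin":0},{"claw":9.4,"tx":0,"ty":0,"tz":0,"spin":0}]' 
python3 -m creep '[{"claw":3.5,"tx":0,"ty":0,"tz":0,"spin":0},{"claw":3.5,"tx":0,"ty":0,"tz":0,"spin":0},{"claw":3.5,"tx":0,"ty":0,"tz":0,"spin":0},{"claw":3.5,"tx":0,"ty":0,"tz":0,"spin":0},{"claw":3.5,"tx":0,"ty":0,"tz":0,"spin":0}]' 15
python3 -m creep '[{"claw":3.5,"tx":0,"ty":0,"tz":0,"spin":0},{"claw":3.5,"tx":0,"ty":0,"tz":0,"spin":0},{"claw":3.5,"tx":0,"ty":0,"tz":0,"spin":0},{"claw":3.5,"tx":0,"ty":0,"tz":0,"spin":0}]' 15
python3 -m creep '[{"claw":3.5,"tx":-0.4,"ty":0,"tz":0,"spin":0},{"claw":3.5,"tx":-0.4,"ty":0,"tz":0,"spin":0},{"claw":3.5,"tx":0,"ty":0,"tz":0,"spin":0},{"claw":3.5,"tx":0,"ty":0,"tz":0,"spin":0}]'
```

```text
time: 37.0
position: [492.5, 336.4, 104.2]
tcp_rot: [-0.502, -0.496, 0.508, -0.494]
force: [1.0, -0.1, -0.6]
width: 0.998
time: 37.5
position: [495.4, 339.1, 108.7]
tcp_rot: [0.505, 0.495, -0.504, 0.496]
force: [0.4, 0.1, 0.5]
width: 0.612
time: 37.9
position: [495.0, 339.0, 108.0]
tcp_rot: [0.505, 0.495, -0.504, 0.495]
force: [0.4, -0.5, 1.2]
width: 0.466
time: 38.3
position: [495.0, 338.9, 116.0]
tcp_rot: [0.505, 0.495, -0.504, 0.495]
force: [-0.1, -0.5, -0.7]
width: 0.467
```

```bash
python3 -m creep '[{"claw":3.5,"tx":0,"ty":0,"tz":1,"spin":0},{"claw":3.5,"tx":0,"ty":0,"tz":1.6,"spin":0},{"claw":3.5,"tx":0,"ty":0,"tz":1.8,"spin":0},{"claw":3.5,"tx":0,"ty":0,"tz":1.8,"spin":0},{"claw":3.5,"tx":0,"ty":0,"tz":1.8,"spin":0}]' 
python3 -m creep '[{"claw":3.5,"tx":0,"ty":0,"tz":1.8,"spin":0},{"claw":3.5,"tx":0,"ty":0,"tz":1.8,"spin":0},{"claw":3.5,"tx":0,"ty":0,"tz":1.8,"spin":0},{"claw":3.5,"tx":0,"ty":0,"tz":1.8,"spin":0},{"claw":3.5,"tx":0,"ty":0,"tz":1.8,"spin":0}]' 
python3 -m creep '[{"claw":3.5,"tx":0,"ty":0,"tz":1.8,"spin":0},{"claw":3.5,"tx":0,"ty":0,"tz":1.8,"spin":0},{"claw":3.5,"tx":0,"ty":0,"tz":1.8,"spin":0},{"claw":3.5,"tx":0,"ty":0,"tz":1.8,"spin":0},{"claw":3.5,"tx":0,"ty":0,"tz":1.8,"spin":0}]' 
python3 -m creep '[{"claw":3.5,"tx":0,"ty":0,"tz":2,"spin":-5},{"claw":3.5,"tx":0,"ty":0,"tz":2,"spin":-5},{"claw":3.5,"tx":0,"ty":0.5,"tz":2,"spin":0},{"claw":3.5,"tx":0,"ty":0.5,"tz":3,"spin":0},{"claw":3.5,"tx":0,"ty":0,"tz":3,"spin":0}]' 
python3 -m creep '[{"claw":3.5,"tx":0,"ty":0,"tz":0,"spin":0},{"claw":3.5,"tx":0,"ty":0,"tz":0,"spin":0},{"claw":3.5,"tx":0,"ty":0,"tz":0,"spin":0}]' >/dev/null
python3 -c "
from h import *
rel([528.4,-92.8,14.3])
c=capture('top');np.savez('c10.npz',**c)
"; python3 tm.py c10.npz
```

```text
time: 38.8
position: [493.2, 256.7, 115.7]
tcp_rot: [-0.505, -0.495, 0.505, -0.495]
force: [-0.1, 0.2, -1.1]
width: 0.466
time: 39.3
position: [491.4, 166.7, 115.9]
tcp_rot: [-0.505, -0.495, 0.505, -0.495]
force: [-0.2, -0.1, -0.6]
width: 0.462
time: 39.8
position: [489.5, 76.8, 115.9]
tcp_rot: [-0.505, -0.495, 0.505, -0.495]
force: [0.7, -0.1, -0.7]
width: 0.47
time: 40.3
position: [513.2, -40.7, 116.0]
tcp_rot: [0.46, 0.537, -0.46, 0.538]
force: [0.4, -0.5, -0.4]
width: 0.468
t 40.6 p [512.6 -38.2 115.6] F [ 0.3 -0.2  0.6] w 43.8
[[-0.001  0.988  0.155]
 [ 0.001  0.155 -0.988]
 [-1.    -0.001 -0.001]]
tool cm [10.13  0.72  5.64]
FL 0.4 shift -18 -6
FR 0.82 shift 18 -1
NR 0.5 shift -4 -1
NL 0.32 shift -14 -7
```

```bash
python3 -m creep '[{"claw":3.5,"tx":0,"ty":0.35,"tz":2.8,"spin":0},{"claw":3.5,"tx":0,"ty":0.35,"tz":2.8,"spin":0},{"claw":3.5,"tx":3,"ty":0,"tz":0,"spin":0},{"claw":3.5,"tx":3,"ty":0,"tz":0,"spin":0},{"claw":3.5,"tx":1.5,"ty":0,"tz":0,"spin":0}]' 
python3 -m creep '[{"claw":3.5,"tx":1,"ty":0,"tz":0,"spin":0},{"claw":3.5,"tx":0.7,"ty":0,"tz":0,"spin":0},{"claw":3.5,"tx":0.5,"ty":0,"tz":0,"spin":0},{"claw":3.5,"tx":0,"ty":0,"tz":0,"spin":0},{"claw":3.5,"tx":0,"ty":0,"tz":0,"spin":0}]' 
python3 -m creep '[{"claw":3.5,"tx":0.2,"ty":0,"tz":0,"spin":0},{"claw":3.5,"tx":0,"ty":0,"tz":0,"spin":0},{"claw":3.5,"tx":0,"ty":0,"tz":0,"spin":0}]' 
python3 -m creep '[{"claw":3.5,"tx":0.1,"ty":0,"tz":0,"spin":0},{"claw":3.5,"tx":0,"ty":0,"tz":0,"spin":0},{"claw":3.5,"tx":0,"ty":0,"tz":0,"spin":0}]' 
```

```text
time: 41.15
position: [527.0, -91.2, 38.3]
tcp_rot: [0.459, 0.539, -0.46, 0.536]
force: [-0.7, -0.2, -1.1]
width: 0.465
time: 41.65
position: [529.7, -92.9, 19.5]
tcp_rot: [0.46, 0.537, -0.459, 0.538]
force: [0.8, 0.6, -0.3]
width: 0.469
time: 41.95
position: [529.2, -92.9, 17.1]
tcp_rot: [0.46, 0.537, -0.459, 0.538]
force: [-0.1, 0.4, -0.5]
width: 0.469
time: 42.25
position: [529.0, -92.8, 15.8]
tcp_rot: [0.459, 0.537, -0.46, 0.537]
force: [-0.8, 0.0, -0.0]
width: 0.463
```

```bash
python3 -m creep '[{"claw":3.5,"tx":0.2,"ty":0,"tz":0,"spin":0},{"claw":3.5,"tx":0,"ty":0,"tz":0,"spin":0},{"claw":3.5,"tx":0,"ty":0,"tz":0,"spin":0}]' 
python3 -m creep '[{"claw":3.5,"tx":0.1,"ty":0,"tz":0,"spin":0},{"claw":3.5,"tx":0,"ty":0,"tz":0,"spin":0},{"claw":3.5,"tx":0,"ty":0,"tz":0,"spin":0}]' 
python3 -m creep '[{"claw":3.5,"tx":0.05,"ty":0,"tz":0,"spin":0},{"claw":3.5,"tx":0,"ty":0,"tz":0,"spin":0},{"claw":3.5,"tx":0,"ty":0,"tz":0,"spin":0}]' 
```

```text
time: 42.55
position: [528.9, -92.7, 13.7]
tcp_rot: [0.459, 0.538, -0.46, 0.537]
force: [-0.3, 0.6, -0.5]
width: 0.469
time: 42.85
position: [529.2, -92.8, 13.0]
tcp_rot: [0.46, 0.537, -0.459, 0.538]
force: [-0.8, -0.6, 1.6]
width: 0.471
time: 43.15
position: [529.2, -92.8, 13.0]
tcp_rot: [0.459, 0.537, -0.459, 0.538]
force: [-1.6, -0.3, 4.9]
width: 0.467
```

Down. I'll release, retreat up and to the machine's side (away from stand and tray), and look.

```bash
python3 -m creep '[{"claw":5,"tx":-0.05,"ty":0,"tz":0,"spin":0},{"claw":6,"tx":0,"ty":0,"tz":0,"spin":0},{"claw":6,"tx":0,"ty":0,"tz":0,"spin":0},{"claw":6,"tx":-1,"ty":0,"tz":0,"spin":0},{"claw":6,"tx":-3,"ty":0,"tz":0,"spin":0}]' 
python3 -m creep '[{"claw":6,"tx":-4,"ty":0,"tz":0,"spin":0},{"claw":6,"tx":-4,"ty":0,"tz":0,"spin":0},{"claw":6,"tx":-4,"ty":0,"tz":0,"spin":5},{"claw":6,"tx":-4,"ty":0,"tz":-2,"spin":5},{"claw":6,"tx":-1,"ty":0,"tz":-4,"spin":0}]' >/dev/null
python3 -m creep '[{"claw":6,"tx":0,"ty":0,"tz":-4,"spin":0},{"claw":6,"tx":0,"ty":-1,"tz":-4,"spin":0},{"claw":6,"tx":0,"ty":-1,"tz":-4,"spin":0},{"claw":6,"tx":0,"ty":-1,"tz":-4,"spin":0},{"claw":6,"tx":0,"ty":-1,"tz":-4,"spin":0}]' >/dev/null
python3 -m creep '[{"claw":6,"tx":0,"ty":-1,"tz":-4,"spin":0},{"claw":6,"tx":0,"ty":-1,"tz":-4,"spin":0},{"claw":6,"tx":0,"ty":0,"tz":-4,"spin":0},{"claw":6,"tx":0,"ty":0,"tz":0,"spin":0},{"claw":6,"tx":0,"ty":0,"tz":0,"spin":0}]' 
python3 -c "
from h import *
c=capture('top');np.savez('c11.npz',**c);s=capture('scene')
a=cv2.resize(s['color'][100:250,230:430,::-1],(400,300),interpolation=2)
t=cv2.resize(c['color'][120:270,260:460,::-1],(800,600),interpolation=2)[:,:800]
t=cv2.resize(c['color'][140:240,270:370,::-1],(400,400),interpolation=2)
f=cv2.resize(c['color'][:,:,::-1],(400,250),interpolation=3)
a=np.vstack([a,f]);t=np.vstack([t,np.zeros((150,400,3),np.uint8)]);cv2.imwrite('pics/c11.png',np.hstack([a,t]))"; python3 tm.py c11.npz
```

```text
time: 43.65
position: [526.0, -91.8, 50.6]
tcp_rot: [0.459, 0.54, -0.46, 0.535]
force: [0.7, -0.1, 0.3]
width: 0.635
time: 45.15
position: [474.0, 288.6, 223.1]
tcp_rot: [-0.504, -0.496, 0.504, -0.496]
force: [0.6, 0.1, -0.3]
width: 0.636
FL 0.79 shift 0 0
FR 0.82 shift 18 -1
NR 0.46 shift -1 0
NL 0.88 shift 0 0
```

View pics/c11.png

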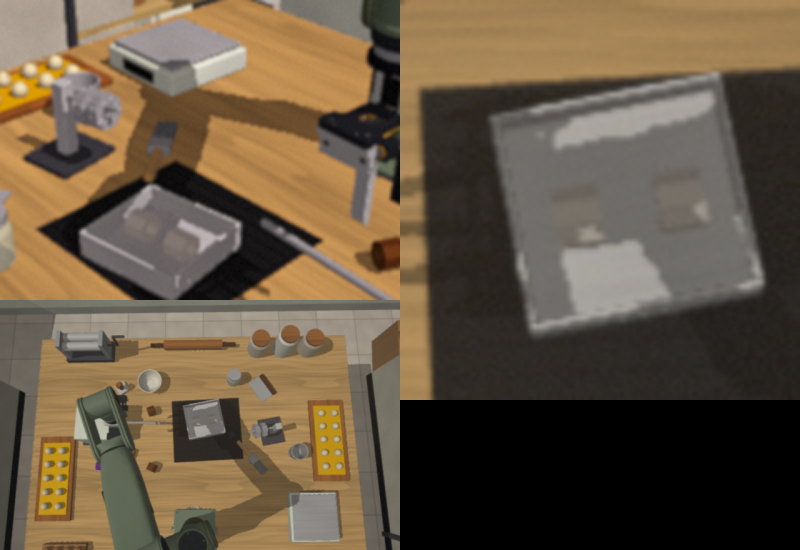

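All the parts are placed. The tray corners haven't shifted; the FR template match (18,−1) is a false one that also appears in the frames where I checked the corner by eye. Its far right corner at x≈620–622 lies inside the mat edge at ≈634. Handing in.

```bash
python3 -c "
from plant import *
job_done(); print(observe()['time'])"
```

```text
the job is handed in; nothing more can be done
the job is handed in; nothing more can be done
```

The job is handed in, at about 45 s of the 192 s allowed. I dragged the tray onto the mat with both fingertips behind its far wall. Then I slid two cutting wheels and two spacers off the shaft (only two spacers were there). Both wheels hang on the peg and both spacers lie on the tray floor.

**Last checks:**
- The final pictures show the shaft bare, both wheels on the peg and both spacers on the tray floor. The gripper was clear of everything.
- **Grip and force:** each part was lowered until the wrist force showed contact before I let go. The highest reading I saw was about 11 N.
- **Tray position:** after the first wheel trips it stood about 30 mm from where I reckon I left it, most likely the knock. I did not drag it again, because it was still wholly on the mat, with about 12 mm to spare at its far right corner.

**One check disagreed:** the template match for the tray's far right corner gave a wrong shift in every frame. An earlier picture, where I could see that corner directly, showed it had not moved. In the last frame the far left and near left corners showed no shift; the near right was within a pixel, on a weak match.

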